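# Tidy the coffee corner into its fitted docks

## Robot

A 6-joint arm with a two-finger parallel gripper is mounted at the origin on a cart in front of the work surface, level with it; the furniture and walls round the work are solid. World frame = base frame: x ahead of the robot, y to its left, z up, the work surface at z = 0. Lengths are in m, angles in degrees, forces in N, time in s.
With the tool pointing down it reaches from about 0.4 to 0.825 m from the base axis. Payload 7 kg.
Tool frame: the origin (TCP) lies on the centre line of the jaws, within the pads' length; the fingertips stand r.tip_reach ahead of it and the grasp point (between the pads) is the TCP (r.tip_reach is the distance from the TCP to the fingertips, in m); z points along the fingers, y is the line along which they close (so a half turn about z gives the same grasp; the last joint's range is limited). The gripper opens to 88 mm and grips with 3 to 60 N. Pads are 19 mm wide; open, the fingers measure 130 mm over their backs; the gripper's body (78 mm by 193 mm) begins 47 mm behind the grasp point.
Start: joints at [85.09, 20.546, 0.682, 0, -70.136, -16.507], TCP at [0.246, 0.628, 0.246] pointing down, gripper open.
Joint ranges: [-176.03, 176.03], [-82.01, 121.73], [-58.28, 71.71], [-173.87, 95.51], [-174.79, -0.11], [-173.66, 173.66]. Speed limits (degrees/s): [136.94, 136.94, 172.46, 180, 180, 180].

## Interface

Orientations are given as [roll, pitch, yaw] about the fixed x, y, z axes, in that order (R = Rz(yaw) Ry(pitch) Rx(roll)).
In Python, from plant import sensors, cams, r gives the robot as it stands.
- The arm moves only by the tool drive_tool, never from a script. Its argument "rows" is a list of rows, each an object of numbers: "fingers": the gripper's target within -1 to 1 (fully open at 1, half-way at 0, shut at -1); "x", "y", "z": the shift along the tool's x, y, z in m; "spin": the turn about the tool's z in rad. A call has 1 to 10 rows; each row is the pose to reach, as a shift and turn from the pose commanded when the call began, along the tool's axes at that moment; what a row does not reach only later rows make up. A row lasts 1/8 s, in which the tool goes at most 62.5 mm and 10.7 degrees, less where a joint would pass 70% of its speed; a pose out of reach is approached as far as the arm can. A call with a gripper value outside its range is refused whole. The fingers move at their own pace and stop on an object; "newtons" is the grip in N (left out, the last holds). Time passes only in rows, so rows that repeat a pose let the fingers close. It gives the time, the measured TCP pose, the force, the opening and the grip force at its end, in the units of the state.
- sensors.get_state(): the state, without advancing time (a new reading comes with each control period).
- cams.capture(name): name is "scene" or "top" or "wrist"; returns a dict with "pixels" (480x640x3 uint8, red, green, blue), "intrinsics" (3x3 intrinsics, pixels), "eye" and "orientation" of the camera in the world; the wrist camera has in their place "T_tool_cam" (4x4, takes a point from camera to tool coordinates, whose origin is the TCP and whose axes are the flange's). Camera axes: x right, y up, looking along -z (the intrinsics and any distortion apply to the point x, -y, -z); pixel columns grow to the right and rows downward; lengths in m; the calibration is good to about 2 mm. The wrist camera is an equidistant fisheye: a pixel r from the principal point sees the ray r / f radians off the axis. A picture is of the moment at which its call begins: read the wrist's pose just before it. There is no depth.
- r.close_job(): hands the job in; it is judged then, once.
The state is a dict: "time_s": time; "joints": joint angles; "qd": joint speeds; "joint_torque": joint torques, N m; "tcp_pos": TCP position; "eef_rot": TCP orientation; "contact_force": force on the tool from outside, world axes, zero at the start; "moment": the same for the moment, N m; "gripper_width": finger opening in m; "gripper_force": force on a finger pad.
Only numpy, scipy, OpenCV 4.12 (cv2) and the standard library are available. Lean on these libraries where they do the work, as an engineer would, in place of code of your own. Each camera call takes 0.05 s, during which the arm holds its last target. There are 200 camera calls.

## Task

Tidy the coffee corner: put the tamper, the bottle stopper, the brush and the matchbox each into the wooden dock that is made for it, centred on the dock's floor inside the rim (tamper in the wider round one, stopper in the smaller round one, brush in the long one, matchbox in the short oblong one). The tamper and the stopper stand upright as they do now, the brush and the matchbox lie flat and in line with their docks; leave the green cup and the steel dosing cup where they are.

Things in the scene. Friction and masses are not known exactly. Their poses are not given: they have to be found in the camera images.
- tamper_c (a point): Centre (45 mm up) of the loose coffee tamper standing on its foot: round steel foot 58 mm across and 26 mm high, turned walnut handle above it, at most 36 mm across, up to 90 mm high in all; z is up. 0.38 kg; best gripped by the handle.
- wine_stopper_c (a point): Centre (23 mm up) of the loose bottle stopper standing on its pale round head: head 33 mm across and 18 mm high, black ribbed plug above it 19 mm across, 46 mm high in all; z is up. 0.06 kg; best gripped by the plug.
- group_brush_c (a point): Centre (6 mm up) of the loose slim black brush lying flat, 167 mm long (its y axis), at most 24 mm wide (x) and 12 mm high (z up). Either way round is the same.
- matchbox_c (a point): Centre (8 mm up) of the loose closed matchbox lying flat, 36 mm (x) by 54 mm (y, long) by 16 mm high (z up). Either way round is the same.
- dock_wide_round_floor (a point): Wider round wooden dock, fixed to the worktop, for the tamper: the point is the centre of its floor, 6 mm above the worktop. Well 74 mm across, closed rim 7 mm thick rising 8 mm above the floor; cork-lined; z up.
- dock_small_round_floor (a point): Smaller round wooden dock, fixed, for the stopper: the point is the centre of its floor, 6 mm above the worktop. Well 50 mm across, closed rim 7 mm thick rising 8 mm above the floor; z up.
- dock_long_floor (a point): Long narrow wooden dock, fixed, for the brush: the point is the centre of its floor, 6 mm above the worktop. Well 183 mm along its y axis and 40 mm along x; rim 7 mm thick rising 6 mm above the floor round the two ends only; for 111 mm in the middle of both long sides there is no rim (room for fingers).
- dock_oblong_floor (a point): Short oblong wooden dock, fixed, for the matchbox: the point is the centre of its floor, 6 mm above the worktop. Well 70 mm along its y axis and 52 mm along x; rim 7 mm thick rising 6 mm above the floor, with a gap of 42 mm in the middle of both long sides (room for fingers).
- green_cup_c (a point): Centre of the body of the green and white espresso cup with a handle, about 63 mm wide and 51 mm high, a bystander at the right; leave it alone.
- dosing_cup_c (a point): Centre of the plain steel dosing cup without a handle, 60 mm across and 48 mm high, a bystander at the left; leave it alone.

How it is judged:
By the outcome, as a careful person would: the job done as asked, in the order asked, and still so for the second after the job is handed in, with the robot touching nothing.
It also fails if it takes over 106 s, if anything falls off the work surface, if the arm or the gripper's body presses on something with over 40 N, if the wrist force passes 120 N, or if a joint passes its speed limit or range.

## Working session

There is one attempt and no reset: what is moved stays moved. The work goes in short steps, Python scripts to look and compute and a tool call to move; the robot and the scene stay as the last step left them, time stands still between calls to the robot, and variables do not carry over. Pictures are saved under pics/ and viewed, at most 14 in all, crops included, and the job is handed in when it is done.

Besides the shell and the picture viewer there is one more tool, called after ">>>" as a command line: name --argument value ..., lists and objects as JSON in quotes. drive_tool: Moves the arm, as the interface text tells. Its arguments: {"type":"object","properties":{"rows":{"type":"array"},"newtons":{"type":"number"}},"required":["rows"]}

```bash
mkdir -p pics; ls
cat > h.py <<'E'
import numpy as np, cv2
from scipy.spatial.transform import Rotation as R
from plant import sensors, cams, r
def save(im,p): cv2.imwrite(p, im[:,:,::-1])
E
python3 - <<'E'
from h import *
s=sensors.get_state()
for k,v in s.items(): print(k,v)
print(r.tip_reach)
for n in("scene","top","wrist"):
    c=cams.capture(n); save(c["pixels"],f"pics/{n}0.png"); np.save(f"{n}0.npy",c,allow_pickle=True)
    print(n,{k:(np.round(v,4).tolist() if k!="pixels" else 0) for k,v in c.items() if not isinstance(v,str)})
E
```

```text
pics
time_s 0.0
joints [ 8.50896376e+01  2.05913322e+01  6.32732446e-01 -2.10745285e-02
 -7.01347527e+01 -1.65074651e+01]
qd [-0.05417718 -0.09648089  0.11692952 -0.03612144  0.02145772 -0.03221981]
joint_torque [-2.74924656e-03 -5.82707191e+01  2.93053919e+01  6.99676126e+00
  7.12816996e-03 -1.78567143e-04]
tcp_pos [0.24633049 0.62794914 0.2446129 ]
eef_rot [ 1.79904866e+02 -7.53321996e-03 -2.14249987e+01]
contact_force [-0.02999784  0.32540655  0.0505933 ]
moment [-0.04127078  0.01565252 -0.00908796]
gripper_force 0.0
gripper_width 0.08753885990237935
0.019
scene {'pixels': 0, 'intrinsics': [[520.2876, 0.0, 313.4585], [0.0, 520.2876, 248.3748], [0.0, 0.0, 1.0]], 'eye': [0.5222, 0.8025, 1.4766], 'orientation': [30.095, -0.8596, -178.0268]}
top {'pixels': 0, 'intrinsics': [[540.7966, 0.0, 316.491], [0.0, 540.7966, 240.7505], [0.0, 0.0, 1.0]], 'eye': [0.397, -0.0045, 1.4982], 'orientation': [5.2012, 0.0536, -89.3375]}
wrist {'pixels': 0, 'intrinsics': [[371.6483, 0.0, 323.7137], [0.0, 371.6483, 237.607], [0.0, 0.0, 1.0]], 'T_tool_cam': [[0.0, 0.9679, 0.2514, 0.0673], [1.0, 0.0001, -0.0004, -0.0008], [-0.0004, 0.2514, -0.9679, -0.1388], [0.0, 0.0, 0.0, 1.0]]}
```

View pics/top0.png

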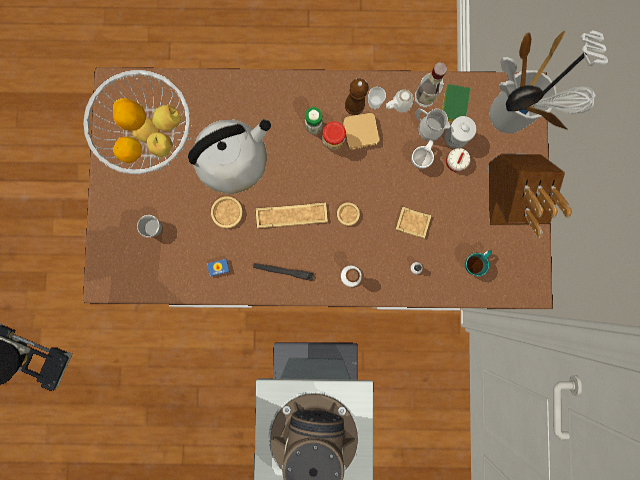

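View pics/scene0.png

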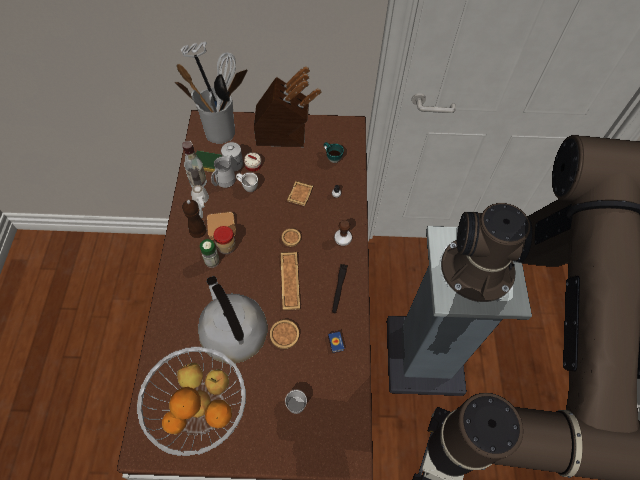

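The top view shows: wide dock (227,212), long dock (292,215), small round dock (348,214), oblong dock (414,222), matchbox (218,267), brush (283,271), tamper (351,276), stopper (417,268), dosing cup (149,226), green cup (478,264). The scene view confirms this layout.

```bash
cat >> h.py <<'E'
def ray(c,px):
    "world eye and unit rays of fixed camera"
    px=np.atleast_2d(px).astype(float); K=c["intrinsics"]
    d=np.c_[(px[:,0]-K[0,2])/K[0,0],-(px[:,1]-K[1,2])/K[1,1],-np.ones(len(px))]
    return np.array(c["eye"]), R.from_euler("xyz",c["orientation"],degrees=True).apply(d)
def plane(c,px,z):
    e,d=ray(c,px); return e+d*((z-e[2])/d[:,2])[:,None]
def wray(c,s,px):
    px=np.atleast_2d(px).astype(float); K=c["intrinsics"]
    u=px-[K[0,2],K[1,2]]; rr=np.linalg.norm(u,axis=1)+1e-9; th=rr/K[0,0]
    d=np.c_[np.sin(th)*u[:,0]/rr,-np.sin(th)*u[:,1]/rr,-np.cos(th)]
    T=np.array(c["T_tool_cam"]); W=R.from_euler("xyz",s["eef_rot"],degrees=True)
    return np.array(s["tcp_pos"])+W.apply(T[:3,3]), W.apply(d@T[:3,:3].T)
def wplane(c,s,px,z):
    e,d=wray(c,s,px); return e+d*((z-e[2])/d[:,2])[:,None]
def blobs(m,amin=20):
    cs,_=cv2.findContours(m.astype(np.uint8),cv2.RETR_EXTERNAL,cv2.CHAIN_APPROX_NONE)
    return [k for k in cs if cv2.contourArea(k)>amin]
def rect(P):
    "centre, short, long (mm) and heading of the long axis in world xy"
    b=cv2.boxPoints(cv2.minAreaRect((P[:,:2]*1000).astype(np.float32)))
    e=[b[1]-b[0],b[2]-b[1]]; l=sorted(e,key=np.linalg.norm)
    return (b.mean(0)/1000).round(4), [round(float(np.linalg.norm(x)),1) for x in l], round(float(np.degrees(np.arctan2(l[1][1],l[1][0]))%180),1)
E
python3 - <<'E'
from h import *
for n in("top","scene"):
    c=np.load(n+"0.npy",allow_pickle=True).item(); hsv=cv2.cvtColor(c["pixels"],cv2.COLOR_RGB2HSV)
    h,s,v=[hsv[...,i].astype(int) for i in range(3)]
    M=dict(dock=((h>10)&(h<28)&(s>60)&(v>165),.012),blue=((h>95)&(h<125)&(s>110)&(v>80),.016),
      dark=((v<70),.010),white=((s<60)&(v>150),.018))
    for k,(m,z) in M.items():
        for b in blobs(m,25):
            P=plane(c,b[:,0],z); ce,sz,a=rect(P)
            if .35<ce[0]<.75 and abs(ce[1])<.5 : print(n,k,b[:,0].mean(0).round(),ce,sz,a)
E
```

```text
top dock [217. 266.] [0.4581 0.271 ] [19.2, 22.1] 90.7
top dock [413. 222.] [ 0.5872 -0.2682] [67.8, 83.5] 73.5
top dock [348. 213.] [ 0.6099 -0.0873] [61.2, 62.9] 45.3
top dock [291. 215.] [0.6032 0.0696] [56.0, 196.5] 95.6
top dock [226. 212.] [0.6109 0.2504] [83.3, 87.0] 1.4
top blue [211. 268.] [0.4518 0.2848] [19.8, 34.3] 13.0
top blue [223. 265.] [0.4597 0.2558] [27.4, 34.7] 14.7
top dark [285. 271.] [0.4484 0.0893] [19.4, 164.7] 79.4
top dark [474. 264.] [ 0.4735 -0.4372] [43.2, 53.1] 172.1
top white [418. 308.] [ 0.3505 -0.2794] [6.3, 222.8] 89.9
top white [210. 306.] [0.3503 0.286 ] [5.4, 223.1] 90.7
top white [351. 276.] [ 0.4375 -0.0969] [54.7, 57.3] 0.4
top white [416. 268.] [ 0.4607 -0.2739] [28.8, 31.2] 135.1
top white [152. 228.] [0.5626 0.4523] [37.3, 44.2] 8.6
scene dock [335. 341.] [0.4544 0.2656] [16.9, 19.6] 47.7
scene dock [284. 333.] [0.6068 0.2488] [82.8, 84.9] 68.8
scene dock [296. 279.] [0.5842 0.0682] [18.3, 102.4] 95.5
scene dock [283. 282.] [0.6148 0.0757] [21.9, 115.5] 95.5
scene dock [291. 237.] [ 0.6066 -0.0889] [56.1, 57.9] 92.8
scene blue [337. 346.] [0.4493 0.2832] [22.0, 34.6] 7.7
scene blue [334. 336.] [0.4565 0.253 ] [21.7, 34.7] 17.0
scene dark [304. 390.] [0.5403 0.4121] [41.8, 58.9] 141.7
scene dark [371. 412.] [0.354  0.4555] [8.1, 363.4] 88.9
scene dark [336. 337.] [0.4525 0.2603] [44.8, 57.0] 103.8
scene dark [264. 327.] [0.6696 0.2281] [21.4, 121.4] 97.9
scene dark [339. 288.] [0.4456 0.0909] [25.0, 173.3] 80.2
scene dark [346. 226.] [ 0.4248 -0.1433] [47.2, 74.8] 46.5
scene dark [338. 189.] [ 0.453  -0.2931] [27.6, 34.3] 82.8
scene dark [258. 182.] [ 0.7303 -0.3088] [34.5, 79.6] 89.9
scene dark [261. 161.] [ 0.7308 -0.4041] [21.7, 74.0] 95.0
scene dark [334. 151.] [ 0.4714 -0.4609] [82.2, 95.0] 159.3
scene white [246. 327.] [0.7217 0.2355] [24.5, 37.1] 116.9
scene white [343. 237.] [ 0.4339 -0.0923] [50.1, 52.7] 0.8
```

```bash
cat >> h.py <<'E'
def tri(rs):
    A=0;b=0
    for e,d in rs:
        d=d[0]/np.linalg.norm(d[0]); M=np.eye(3)-np.outer(d,d); A=A+M; b=b+M@e
    return np.linalg.solve(A,b)
def goto(s,x,y,z,yaw):
    "shift in tool axes and spin needed"
    W=R.from_euler("xyz",s["eef_rot"],degrees=True)
    d=W.inv().apply(np.array([x,y,z])-s["tcp_pos"])
    dy=(yaw-s["eef_rot"][2]+180)%360-180
    return "shift",d.round(4).tolist(),"spin",round(float(-np.radians(dy)),4)
E
python3 - <<'E'
from h import *
t=np.load("top0.npy",allow_pickle=True).item();c=np.load("scene0.npy",allow_pickle=True).item()
print("spout",tri([ray(t,[266,125]),ray(c,[212,282])]))
print("handle mid",tri([ray(t,[222,146]),ray(c,[229,311])]))
print("handle end",tri([ray(t,[191,158]),ray(c,[238,340])]))
print("tamper top",tri([ray(t,[348,272]),ray(c,[346,225])]))
print("edge on z.05",plane(t,[[229,192]],.06),plane(c,[[266,328]],.06))
s=sensors.get_state()
print(goto(s,.46,.25,.26,0),goto(s,.40,-.10,.26,0))
E
```

```text
spout [0.82418009 0.13499896 0.10946322]
handle mid [0.75630535 0.24161532 0.15034143]
handle end [0.72486726 0.32122511 0.14350704]
tamper top [ 0.43702804 -0.08243437  0.10609045]
edge on z.05 [[0.65701703 0.23550205 0.06      ]] [[0.6569451  0.25254318 0.06      ]]
('shift', [0.3369, 0.2739, -0.0148], 'spin', -0.3739) ('shift', [0.4089, 0.6217, -0.0143], 'spin', -0.3739)
```

>>> drive_tool --rows '[{"x":0.337,"y":0.274,"z":-0.015,"spin":-0.374,"fingers":1},{"x":0.337,"y":0.274,"z":-0.015,"spin":-0.374},{"x":0.337,"y":0.274,"z":-0.015,"spin":-0.374},{"x":0.337,"y":0.274,"z":-0.015,"spin":-0.374},{"x":0.337,"y":0.274,"z":-0.015,"spin":-0.374},{"x":0.337,"y":0.274,"z":-0.015,"spin":-0.374},{"x":0.409,"y":0.622,"z":-0.015,"spin":-0.374},{"x":0.409,"y":0.622,"z":-0.015,"spin":-0.374},{"x":0.409,"y":0.622,"z":-0.015,"spin":-0.374},{"x":0.409,"y":0.622,"z":-0.015,"spin":-0.374}]'

```text
invalid input
```

>>> drive_tool --newtons 40 --rows '[{"x":0.337,"y":0.274,"z":-0.015,"spin":-0.374,"fingers":1},{"x":0.337,"y":0.274,"z":-0.015,"spin":-0.374,"fingers":1},{"x":0.337,"y":0.274,"z":-0.015,"spin":-0.374,"fingers":1},{"x":0.337,"y":0.274,"z":-0.015,"spin":-0.374,"fingers":1},{"x":0.337,"y":0.274,"z":-0.015,"spin":-0.374,"fingers":1},{"x":0.337,"y":0.274,"z":-0.015,"spin":-0.374,"fingers":1},{"x":0.409,"y":0.622,"z":-0.015,"spin":-0.374,"fingers":1},{"x":0.409,"y":0.622,"z":-0.015,"spin":-0.374,"fingers":1},{"x":0.409,"y":0.622,"z":-0.015,"spin":-0.374,"fingers":1},{"x":0.409,"y":0.622,"z":-0.015,"spin":-0.374,"fingers":1}]'

```text
time_s: 1.4
tcp_pos: [0.4111, 0.0509, 0.2599]
eef_rot: [-180.0, -0.0, 0.0]
contact_force: [0.9, 0.3, 0.1]
gripper_width: 0.0876
gripper_force: 0.0
```

```bash
cat >> h.py <<'E'
def look(n):
    s=sensors.get_state(); c=cams.capture("wrist"); c["s"]=s; np.save(n+".npy",c,allow_pickle=True); save(c["pixels"],f"pics/{n}.png"); return c,s
def masks(c):
    hsv=cv2.cvtColor(c["pixels"],cv2.COLOR_RGB2HSV); h,s,v=[hsv[...,i].astype(int) for i in range(3)]
    return dict(dock=((h>10)&(h<28)&(s>60)&(v>165),.012),blue=((h>95)&(h<125)&(s>110)&(v>80),.016),
      dark=((v<60),.010),white=((s<60)&(v>130),.018))
def survey(c,s,amin=150):
    for k,(m,z) in masks(c).items():
        for b in blobs(m,amin):
            ce,sz,a=rect(wplane(c,s,b[:,0],z)); print(k,b[:,0].mean(0).round(),ce,sz,a)
E
python3 - <<'E'
from h import *
c,s=look("w1"); survey(c,s)
E
```

```text
dock [519. 312.] [ 0.2808 -0.1982] [17.5, 74.6] 7.4
dock [130. 172.] [0.4548 0.2727] [21.9, 22.0] 86.0
dock [580.  74.] [ 0.5862 -0.265 ] [71.0, 90.3] 73.0
dock [452.  32.] [ 0.6074 -0.0863] [62.8, 64.6] 96.9
dock [146.  39.] [0.6082 0.2519] [87.1, 87.8] 3.0
dock [288.  32.] [0.6007 0.0708] [55.9, 197.5] 95.6
blue [132. 175.] [0.4535 0.2692] [34.3, 52.2] 104.2
dark [552. 437.] [-0.0102 -0.447 ] [244.5, 610.7] 69.3
dark [205. 344.] [0.2392 0.2017] [21.4, 55.5] 151.9
dark [444. 341.] [ 0.24   -0.0945] [35.9, 40.1] 179.3
dark [611. 315.] [ 0.2641 -0.3719] [33.5, 73.2] 177.1
dark [220. 289.] [0.3171 0.175 ] [22.6, 28.5] 91.9
dark [428. 289.] [ 0.3203 -0.0727] [28.8, 28.9] 178.8
dark [535. 297.] [ 0.2842 -0.2653] [128.9, 214.7] 90.2
dark [259. 347.] [0.2493 0.059 ] [194.5, 1071.5] 89.6
white [391. 448.] [ 0.0669 -0.0399] [41.4, 80.0] 173.1
white [453. 439.] [ 0.0726 -0.1384] [28.8, 58.5] 0.6
white [210. 431.] [0.0224 0.4411] [228.4, 1071.2] 110.9
white [334. 316.] [0.285  0.0401] [15.5, 456.9] 89.8
white [443. 276.] [ 0.3332 -0.0836] [11.0, 34.5] 88.7
white [196. 281.] [0.3294 0.201 ] [15.2, 60.5] 109.3
white [ 23. 268.] [0.3334 0.4824] [10.9, 131.9] 108.3
white [580. 261.] [ 0.3319 -0.2889] [55.4, 260.6] 88.8
white [582. 174.] [ 0.4602 -0.2633] [32.4, 34.8] 83.4
white [454. 186.] [ 0.4377 -0.0869] [51.7, 58.4] 164.4
```

View pics/w1.png

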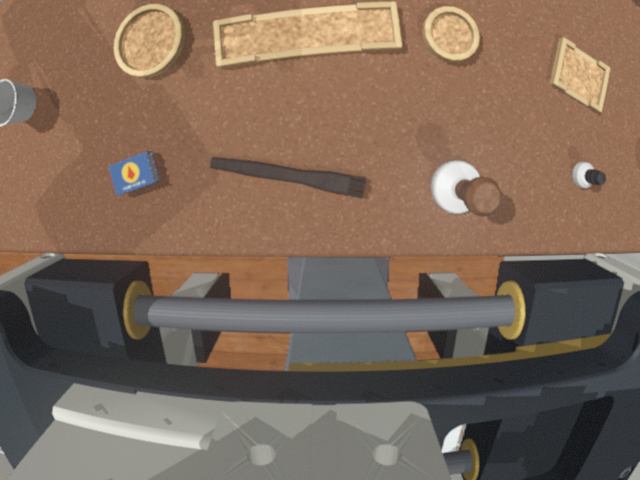

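The wrist view is clear: tamper foot (457,187), stopper (583,175), brush (288,177), matchbox (134,174), and the docks along the top edge. Positions agree with the top view within 3 mm.

>>> drive_tool --rows '[{"x":0.025,"y":0.14,"z":0.0,"spin":0,"fingers":1},{"x":0.025,"y":0.14,"z":0.0,"spin":0,"fingers":1},{"x":0.025,"y":0.14,"z":0.09,"spin":0,"fingers":1},{"x":0.025,"y":0.14,"z":0.09,"spin":0,"fingers":1},{"x":0.025,"y":0.14,"z":0.09,"spin":0,"fingers":1}]'

```text
time_s: 2.08
tcp_pos: [0.4352, -0.0879, 0.168]
eef_rot: [179.9, 0.3, -0.1]
contact_force: [0.2, -0.1, 0.9]
gripper_width: 0.0879
gripper_force: 0.0
```

Run:
```python
from h import *
c,s=look("w2"); print(s["tcp_pos"],s["eef_rot"]); survey(c,s)
```

```text
[ 0.43523318 -0.08794199  0.16798638] [ 1.79945746e+02  2.78447413e-01 -7.55880834e-02]
dock [387. 342.] [ 0.3251 -0.1448] [15.5, 85.3] 89.5
dock [519. 312.] [ 0.3505 -0.2782] [12.5, 57.3] 8.5
dock [10. 65.] [0.6097 0.232 ] [46.8, 87.2] 4.5
dock [525.  61.] [ 0.5853 -0.2655] [68.0, 87.3] 73.4
dock [318.  20.] [ 0.5987 -0.0863] [46.1, 63.5] 89.9
dock [133.  45.] [0.5993 0.07  ] [55.2, 197.5] 94.2
blue [  5. 213.] [0.4565 0.2569] [27.3, 34.6] 14.3
dark [545. 438.] [ 0.1261 -0.4714] [191.8, 474.3] 69.0
dark [205. 344.] [0.3193 0.0279] [17.0, 42.7] 150.5
dark [444. 341.] [ 0.319  -0.1991] [27.9, 30.7] 178.9
dark [611. 316.] [ 0.3344 -0.415 ] [18.5, 51.2] 177.3
dark [428. 289.] [ 0.3806 -0.1831] [22.0, 24.7] 88.0
dark [220. 287.] [0.381  0.0077] [21.9, 22.4] 91.7
dark [535. 297.] [ 0.3532 -0.3309] [99.6, 166.7] 90.4
dark [272. 348.] [ 0.3201 -0.0829] [154.9, 820.1] 88.0
white [389. 449.] [ 0.186 -0.156] [30.9, 57.9] 175.2
white [258. 449.] [ 0.1875 -0.0175] [30.3, 59.6] 6.3
white [454. 439.] [ 0.193  -0.2322] [21.8, 44.1] 0.2
white [201. 428.] [0.1562 0.2126] [169.4, 817.7] 111.5
white [331. 316.] [ 0.3546 -0.0942] [9.7, 347.3] 89.4
white [194. 282.] [0.3886 0.0275] [11.8, 50.6] 108.8
white [615. 268.] [ 0.3903 -0.3964] [22.1, 112.5] 71.8
white [ 27. 266.] [0.395  0.2326] [8.8, 114.3] 108.2
white [333. 217.] [ 0.444  -0.0944] [45.4, 57.8] 98.0
white [529. 199.] [ 0.4615 -0.2664] [32.0, 32.7] 75.1
white [634. 194.] [ 0.4729 -0.4044] [16.7, 34.8] 177.3
```

View pics/w2.png

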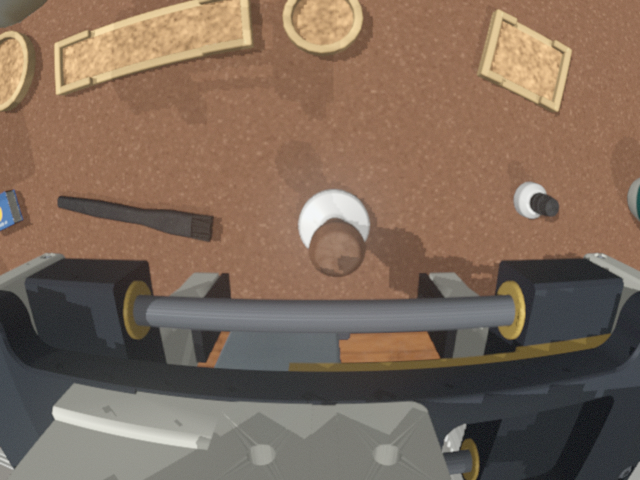

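Foot at (333,217) and handle top at (336,245): the tamper is about 6 mm to the tool's +y side. Going down and gripping.

>>> drive_tool --newtons 30 --rows '[{"x":0.001,"y":0.006,"z":0.04,"spin":0,"fingers":1},{"x":0.001,"y":0.006,"z":0.08,"spin":0,"fingers":1},{"x":0.001,"y":0.006,"z":0.103,"spin":0,"fingers":1},{"x":0.001,"y":0.006,"z":0.103,"spin":0,"fingers":1},{"x":0.001,"y":0.006,"z":0.103,"spin":0,"fingers":-1},{"x":0.001,"y":0.006,"z":0.103,"spin":0,"fingers":-1},{"x":0.001,"y":0.006,"z":0.103,"spin":0,"fingers":-1},{"x":0.001,"y":0.006,"z":0.103,"spin":0,"fingers":-1},{"x":0.001,"y":0.006,"z":0.103,"spin":0,"fingers":-1}]'

```text
time_s: 3.25
tcp_pos: [0.4379, -0.0932, 0.0669]
eef_rot: [-180.0, -0.0, 0.0]
contact_force: [-0.8, -0.8, -0.3]
gripper_width: 0.0429
gripper_force: 0.0
```

>>> drive_tool --rows '[{"x":0,"y":0,"z":0,"spin":0,"fingers":-1},{"x":0,"y":0,"z":0,"spin":0,"fingers":-1},{"x":0,"y":0,"z":0,"spin":0,"fingers":-1},{"x":0,"y":0,"z":0,"spin":0,"fingers":-1}]'

```text
time_s: 3.75
tcp_pos: [0.4379, -0.0934, 0.0669]
eef_rot: [180.0, -0.0, 0.0]
contact_force: [0.3, -4.4, 3.1]
gripper_width: 0.0349
gripper_force: 30.0
```

>>> drive_tool --rows '[{"x":0,"y":0,"z":-0.04,"spin":0,"fingers":-1},{"x":0,"y":0,"z":-0.08,"spin":0,"fingers":-1},{"x":0.085,"y":-0.172,"z":-0.08,"spin":0,"fingers":-1},{"x":0.085,"y":-0.172,"z":-0.08,"spin":0,"fingers":-1},{"x":0.085,"y":-0.172,"z":-0.08,"spin":0,"fingers":-1},{"x":0.17,"y":-0.345,"z":-0.08,"spin":0,"fingers":-1},{"x":0.17,"y":-0.345,"z":-0.08,"spin":0,"fingers":-1},{"x":0.17,"y":-0.345,"z":-0.08,"spin":0,"fingers":-1},{"x":0.17,"y":-0.345,"z":-0.08,"spin":0,"fingers":-1},{"x":0.17,"y":-0.345,"z":-0.08,"spin":0,"fingers":-1}]'

```text
time_s: 5.0
tcp_pos: [0.6067, 0.2523, 0.1449]
eef_rot: [179.9, 0.2, 0.0]
contact_force: [-0.1, 0.4, -3.8]
gripper_width: 0.0343
gripper_force: 30.0
```

Run:
```python
from h import *
c,s=look("w3"); print(s["tcp_pos"],s["eef_rot"],s["gripper_width"],s["contact_force"]); survey(c,s,400)
t=cams.capture("top"); save(cv2.resize(t["pixels"][130:290,140:360],None,fx=3,fy=3),"pics/t3.png")
```

```text
[0.60671124 0.25227526 0.14486164] [1.79937194e+02 1.67946562e-01 4.50357301e-02] 0.034329836569772273 [-0.13107377  0.37721252 -3.82100395]
dock [540. 233.] [0.6051 0.0717] [53.7, 200.3] 93.8
dock [316. 213.] [0.6201 0.2524] [62.3, 88.0] 92.9
dock [38. 14.] [0.813  0.5239] [39.8, 90.2] 72.9
dark [489. 451.] [0.3592 0.0578] [112.1, 126.2] 128.1
dark [387. 382.] [0.4573 0.1403] [301.5, 962.0] 72.5
dark [496. 280.] [0.5687 0.1   ] [16.0, 90.0] 89.6
dark [200. 303.] [0.5367 0.3845] [91.1, 132.2] 89.9
dark [148.  26.] [0.774  0.3983] [53.0, 72.9] 78.2
white [530. 468.] [ 0.3086 -0.0051] [34.2, 64.2] 35.4
white [389. 450.] [0.383  0.1895] [27.5, 51.5] 175.8
white [258. 449.] [0.3832 0.316 ] [27.4, 51.6] 4.8
white [206. 429.] [0.3535 0.5239] [164.0, 749.9] 110.4
white [336. 317.] [0.5392 0.2458] [9.9, 129.9] 90.6
white [608. 275.] [ 0.5648 -0.0275] [35.8, 102.0] 72.1
white [319. 263.] [0.5811 0.2512] [74.3, 77.6] 142.1
white [338.  67.] [0.7282 0.2417] [127.1, 229.2] 91.1
white [46. 69.] [0.7614 0.4947] [60.5, 162.1] 112.1
```

View pics/w3.png

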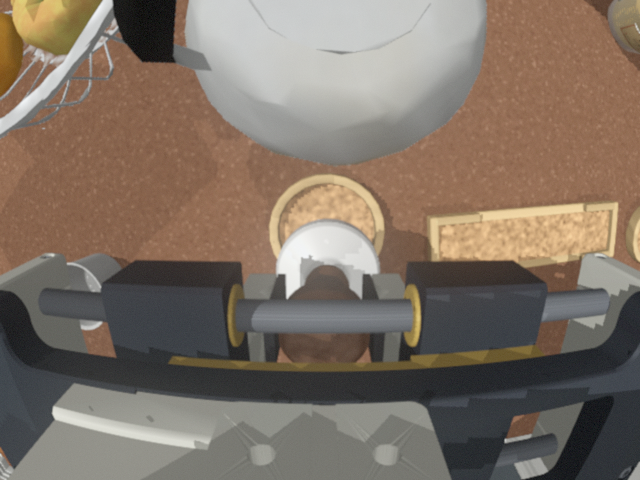

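```bash
cat >> h.py <<'E'
from scipy.optimize import least_squares
def circ(P,rad=None):
    P=P[:,:2]; c0=np.r_[P.mean(0),rad or .03]
    f=lambda q: np.hypot(*(P-q[:2]).T)-(rad or q[2])
    q=least_squares(f,c0,loss="soft_l1",f_scale=.001).x
    return q.round(4),round(float(np.sqrt(np.mean(f(q)**2))),5)
E
python3 - <<'E'
from h import *
c=np.load("w3.npy",allow_pickle=True).item();s=c["s"]
m=masks(c)
b=[k for k in blobs(m["dock"][0],400) if abs(k[:,0,0].mean()-316)<20][0][:,0]
up=np.array([[x,b[b[:,0]==x,1].min()] for x in range(276,380)])
b2=[k for k in blobs(m["white"][0],400) if abs(k[:,0,0].mean()-319)<5 and abs(k[:,0,1].mean()-263)<9][0][:,0]
uf=np.array([[x,b2[b2[:,0]==x,1].min()] for x in range(282,376)])
print(up[::12].tolist(),uf[::12].tolist())
for z in(0,.007,.014): print("dock",z,circ(wplane(c,s,up,z),.044),circ(wplane(c,s,up,z)))
zb=s["tcp_pos"][2]-.067
for z in(zb,zb+.013,zb+.026): print("foot",z,circ(wplane(c,s,uf,z),.029),circ(wplane(c,s,uf,z)))
E
```

```text
[[276, 202], [288, 188], [300, 180], [312, 176], [324, 174], [336, 175], [348, 178], [360, 185], [372, 196]] [[282, 245], [294, 231], [306, 223], [318, 219], [330, 219], [342, 221], [354, 226], [366, 236]]
dock 0 (array([0.6063, 0.2509, 0.044 ]), 0.00044) (array([0.6038, 0.251 , 0.0462]), 0.00023)
dock 0.007 (array([0.6068, 0.251 , 0.044 ]), 0.00028) (array([0.6056, 0.2511, 0.045 ]), 0.00022)
dock 0.014 (array([0.6072, 0.2511, 0.044 ]), 0.00021) (array([0.6073, 0.2511, 0.0439]), 0.00021)
foot 0.07786164177671903 (array([0.6026, 0.2508, 0.029 ]), 0.00021) (array([0.602 , 0.2508, 0.0295]), 0.00018)
foot 0.09086164177671903 (array([0.6051, 0.2511, 0.029 ]), 0.0003) (array([0.6066, 0.251 , 0.0277]), 0.00017)
foot 0.10386164177671903 (array([0.6076, 0.2513, 0.029 ]), 0.00057) (array([0.6112, 0.2511, 0.0258]), 0.00016)
```

>>> drive_tool --rows '[{"x":0.004,"y":0,"z":0.0,"spin":0,"fingers":-1},{"x":0.004,"y":0,"z":0.025,"spin":0,"fingers":-1},{"x":0.004,"y":0,"z":0.05,"spin":0,"fingers":-1},{"x":0.004,"y":0,"z":0.068,"spin":0,"fingers":-1},{"x":0.004,"y":0,"z":0.068,"spin":0,"fingers":-1},{"x":0.004,"y":0,"z":0.068,"spin":0,"fingers":-1}]'

```text
time_s: 5.85
tcp_pos: [0.6124, 0.252, 0.0798]
eef_rot: [-180.0, -0.1, 0.0]
contact_force: [-1.5, -0.3, -4.0]
gripper_width: 0.0346
gripper_force: 30.0
```

Run:
```python
from h import *
c,s=look("w4"); print(s["tcp_pos"],s["eef_rot"],s["gripper_width"],s["contact_force"])
t=cams.capture("top"); np.save("t4.npy",t,allow_pickle=True)
```

```text
[0.61243873 0.25196979 0.07977429] [-1.79969895e+02 -7.21874372e-02  1.57989072e-02] 0.034582177398137876 [-1.4690064  -0.28116154 -4.03381008]
```

View pics/w4.png

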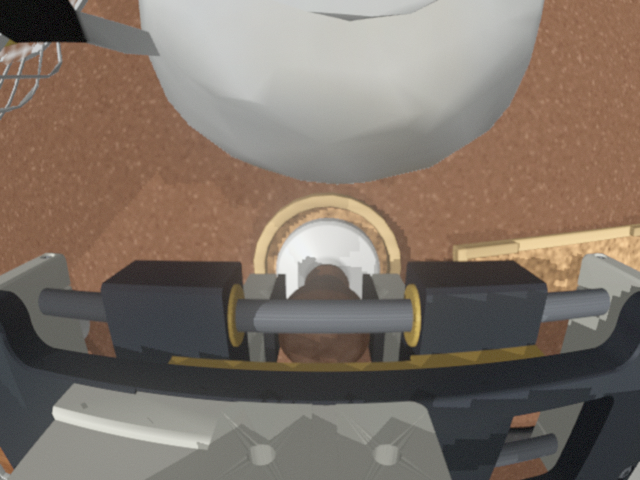

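The dock ring (328,195–285) surrounds the foot (328,221), which is well inside it laterally. I'll fit again before the last few mm.

Run:
```python
from h import *
c=np.load("w4.npy",allow_pickle=True).item();s=c["s"]
m=masks(c)
b=[k for k in blobs(m["dock"][0],400) if abs(k[:,0,0].mean()-328)<20][0][:,0]
up=np.array([[x,b[b[:,0]==x,1].min()] for x in range(268,390)])
b2=[k for k in blobs(m["white"][0],400) if abs(k[:,0,0].mean()-320)<9 and abs(k[:,0,1].mean()-263)<9][0][:,0]
uf=np.array([[x,b2[b2[:,0]==x,1].min()] for x in range(282,376)])
for z in(0,.014): print("dock",z,circ(wplane(c,s,up,z),.044),circ(wplane(c,s,up,z)))
zb=s["tcp_pos"][2]-.067
for z in(zb,zb+.013,): print("foot",z,circ(wplane(c,s,uf,z),.029),circ(wplane(c,s,uf,z)))
```

```text
dock 0 (array([0.6056, 0.251 , 0.044 ]), 0.0004) (array([0.6027, 0.2511, 0.0466]), 0.00019)
dock 0.014 (array([0.6072, 0.2512, 0.044 ]), 0.00019) (array([0.6076, 0.2512, 0.0436]), 0.00018)
foot 0.012774291245584657 (array([0.6093, 0.2505, 0.029 ]), 0.00022) (array([0.6085, 0.2505, 0.0297]), 0.00018)
foot 0.025774291245584655 (array([0.6117, 0.2507, 0.029 ]), 0.00027) (array([0.613 , 0.2506, 0.0278]), 0.00017)
```

>>> drive_tool --rows '[{"x":-0.002,"y":0,"z":0.003,"spin":0,"fingers":-1},{"x":-0.002,"y":0,"z":0.006,"spin":0,"fingers":-1},{"x":-0.002,"y":0,"z":0.006,"spin":0,"fingers":-1}]'

```text
time_s: 6.32
tcp_pos: [0.6099, 0.252, 0.073]
eef_rot: [-180.0, -0.0, 0.0]
contact_force: [0.0, 0.0, -3.1]
gripper_width: 0.0342
gripper_force: 30.0
```

>>> drive_tool --rows '[{"x":0,"y":0,"z":0.001,"spin":0,"fingers":1},{"x":0,"y":0,"z":0.001,"spin":0,"fingers":1},{"x":0,"y":0,"z":0.001,"spin":0,"fingers":1},{"x":0,"y":0,"z":0.001,"spin":0,"fingers":1},{"x":0,"y":0,"z":-0.03,"spin":0,"fingers":1},{"x":0,"y":0,"z":-0.09,"spin":0,"fingers":1},{"x":0,"y":0,"z":-0.11,"spin":0,"fingers":1},{"x":-0.04,"y":0.0,"z":-0.15,"spin":0,"fingers":1},{"x":-0.06,"y":0.0,"z":-0.15,"spin":0,"fingers":1}]'

```text
time_s: 7.45
tcp_pos: [0.55, 0.2526, 0.2265]
eef_rot: [-179.8, -0.3, 0.0]
contact_force: [0.1, 0.8, 0.1]
gripper_width: 0.0875
gripper_force: 0.0
```

Run:
```python
from h import *
c,s=look("w5"); print(s["tcp_pos"],s["eef_rot"],s["gripper_width"],s["contact_force"])
survey(c,s,300)
```

```text
[0.55004598 0.25262285 0.22650097] [-1.79799266e+02 -2.77378851e-01  3.77893788e-02] 0.08747023424271332 [0.07976142 0.79253188 0.05919843]
dock [610. 172.] [ 0.607  -0.0875] [63.9, 65.1] 115.2
dock [494. 167.] [0.6021 0.0712] [54.6, 198.9] 95.6
dock [327. 155.] [0.6077 0.2509] [87.1, 87.4] 90.1
dock [630.  14.] [ 0.8144 -0.1317] [29.7, 71.3] 122.5
dock [34. 17.] [0.8011 0.6145] [55.1, 109.9] 72.9
dark [536. 429.] [ 0.1781 -0.1957] [224.6, 550.4] 69.6
dark [205. 344.] [0.4002 0.3917] [20.8, 53.4] 150.7
dark [443. 341.] [0.401 0.121] [33.8, 37.3] 0.6
dark [427. 289.] [0.474  0.1417] [27.3, 29.6] 91.0
dark [220. 288.] [0.4736 0.3682] [26.1, 28.2] 92.0
dark [535. 297.] [ 0.4422 -0.0356] [118.0, 198.2] 90.6
dark [267. 347.] [0.4005 0.2624] [187.8, 977.3] 88.4
white [223. 433.] [0.1924 0.6003] [237.3, 974.2] 107.7
white [290. 316.] [0.4427 0.3045] [8.0, 297.2] 90.0
white [196. 281.] [0.4824 0.3904] [14.4, 57.2] 107.5
white [616. 269.] [ 0.4851 -0.1159] [27.4, 133.7] 71.9
white [ 26. 266.] [0.4881 0.6408] [10.0, 136.5] 108.3
white [117. 211.] [0.5572 0.4748] [65.8, 66.8] 173.9
white [328. 155.] [0.6069 0.25  ] [57.2, 57.7] 90.1
white [332.  32.] [0.7212 0.2444] [90.5, 212.9] 90.8
white [82. 37.] [0.7553 0.5408] [68.5, 238.4] 100.7
```

View pics/w5.png

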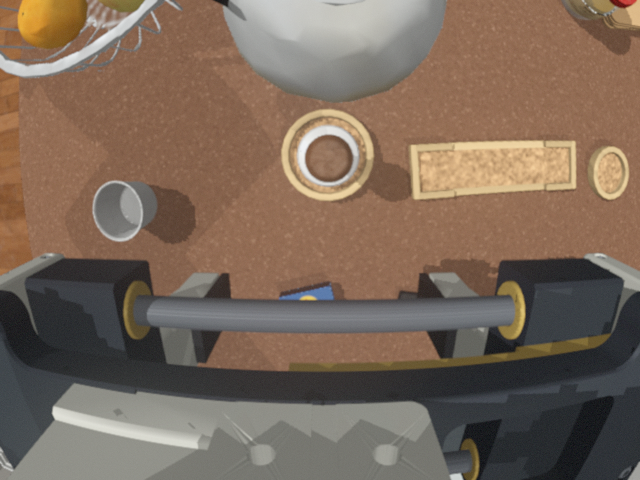

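The tamper stands centred in its dock: foot (328,155) inside ring (327,155), about 1 mm off. Next is the stopper.

>>> drive_tool --rows '[{"x":-0.1,"y":0.26,"z":0.0,"spin":0,"fingers":1},{"x":-0.1,"y":0.26,"z":0.0,"spin":0,"fingers":1},{"x":-0.1,"y":0.26,"z":0.0,"spin":0,"fingers":1},{"x":-0.1,"y":0.26,"z":0.0,"spin":0,"fingers":1},{"x":-0.1,"y":0.518,"z":0.04,"spin":0,"fingers":1},{"x":-0.1,"y":0.518,"z":0.08,"spin":0,"fingers":1},{"x":-0.1,"y":0.518,"z":0.1,"spin":0,"fingers":1},{"x":-0.1,"y":0.518,"z":0.1,"spin":0,"fingers":1},{"x":-0.1,"y":0.518,"z":0.1,"spin":0,"fingers":1},{"x":-0.1,"y":0.518,"z":0.1,"spin":0,"fingers":1}]'

```text
time_s: 8.75
tcp_pos: [0.4481, -0.2688, 0.1205]
eef_rot: [-180.0, 0.2, -0.3]
contact_force: [-0.0, 0.5, -0.4]
gripper_width: 0.0875
gripper_force: 0.0
```

Run:
```python
from h import *
c,s=look("w6"); print(s["tcp_pos"],s["eef_rot"],s["gripper_width"],s["contact_force"])
survey(c,s,300)
```

```text
[ 0.44812493 -0.26876458  0.12048624] [-179.95833305    0.23388322   -0.25286872] 0.0874698576365779 [-0.00751566  0.47984629 -0.44572154]
dock [322. 355.] [ 0.3562 -0.2643] [9.9, 68.5] 89.9
dock [17. 63.] [ 0.6076 -0.0046] [47.9, 56.7] 4.8
dock [86. 42.] [ 0.6069 -0.0851] [63.4, 63.8] 76.0
dock [309.  43.] [ 0.5855 -0.2681] [67.0, 84.8] 73.4
dark [552. 439.] [ 0.2006 -0.5894] [163.0, 395.4] 68.9
dark [205. 344.] [ 0.3615 -0.171 ] [14.4, 36.2] 152.1
dark [443. 341.] [ 0.3614 -0.3612] [23.6, 26.3] 0.4
dark [427. 288.] [ 0.4131 -0.3478] [18.6, 19.6] 88.5
dark [268. 349.] [ 0.3637 -0.263 ] [128.3, 688.5] 88.3
dark [535. 297.] [ 0.3906 -0.4717] [84.3, 139.7] 90.7
white [257. 448.] [ 0.2534 -0.2089] [26.2, 51.1] 6.5
white [454. 439.] [ 0.2573 -0.3885] [18.1, 36.7] 179.9
white [223. 430.] [ 0.2206 -0.0291] [165.8, 663.3] 107.0
white [329. 316.] [ 0.392  -0.2727] [9.9, 292.8] 89.4
white [195. 282.] [ 0.4202 -0.1721] [10.8, 42.8] 111.5
white [ 26. 266.] [0.4266 0.001 ] [7.8, 95.5] 108.9
white [616. 270.] [ 0.4192 -0.5241] [23.3, 92.2] 71.6
white [334. 223.] [ 0.4629 -0.275 ] [30.8, 31.7] 97.8
```

View pics/w6.png

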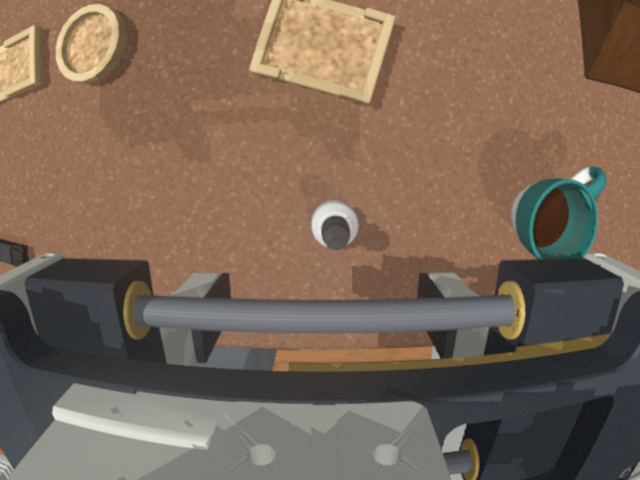

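The stopper's head is at (334,223): world (0.462, -0.275). Descend and grip.

>>> drive_tool --newtons 20 --rows '[{"x":0.014,"y":0.006,"z":0.02,"spin":0,"fingers":0.3},{"x":0.014,"y":0.006,"z":0.06,"spin":0,"fingers":0.2},{"x":0.014,"y":0.006,"z":0.084,"spin":0,"fingers":0.1},{"x":0.014,"y":0.006,"z":0.084,"spin":0,"fingers":-0.1},{"x":0.014,"y":0.006,"z":0.084,"spin":0,"fingers":-1},{"x":0.014,"y":0.006,"z":0.084,"spin":0,"fingers":-1},{"x":0.014,"y":0.006,"z":0.084,"spin":0,"fingers":-1},{"x":0.014,"y":0.006,"z":0.084,"spin":0,"fingers":-1},{"x":0.014,"y":0.006,"z":0.084,"spin":0,"fingers":-1},{"x":0.014,"y":0.006,"z":0.084,"spin":0,"fingers":-1}]'

```text
time_s: 10.05
tcp_pos: [0.4645, -0.2723, 0.0396]
eef_rot: [180.0, -0.1, 0.0]
contact_force: [-0.8, 1.4, 6.9]
gripper_width: 0.0187
gripper_force: 20.0
```

>>> drive_tool --rows '[{"x":0,"y":0,"z":-0.03,"spin":0,"fingers":-1},{"x":0,"y":0,"z":-0.06,"spin":0,"fingers":-1},{"x":0.07,"y":-0.09,"z":-0.06,"spin":0,"fingers":-1},{"x":0.07,"y":-0.09,"z":-0.06,"spin":0,"fingers":-1},{"x":0.142,"y":-0.185,"z":-0.06,"spin":0,"fingers":-1},{"x":0.142,"y":-0.185,"z":-0.06,"spin":0,"fingers":-1},{"x":0.142,"y":-0.185,"z":-0.06,"spin":0,"fingers":-1},{"x":0.142,"y":-0.185,"z":-0.06,"spin":0,"fingers":-1}]'

```text
time_s: 11.05
tcp_pos: [0.6052, -0.0869, 0.0982]
eef_rot: [-180.0, 0.1, 0.0]
contact_force: [-0.0, -0.3, 0.1]
gripper_width: 0.0186
gripper_force: 20.0
```

```bash
cat >> h.py <<'E'
def arcs(n,u0,ku,v0,xr,white_x):
    "upper arcs of a dock ring and of the pale foot near column u0"
    c=np.load(n+".npy",allow_pickle=True).item(); m=masks(c); out=[]
    for k,(lo,hi) in (("dock",xr),("white",white_x)):
        bs=[b[:,0] for b in blobs(m[k][0],150) if b[:,0,0].min()<u0<b[:,0,0].max() and b[:,0,1].mean()<v0]
        b=max(bs,key=len); x0,x1=b[:,0].min(),b[:,0].max(); d=(x1-x0)*.08
        out.append(np.array([[x,b[b[:,0]==x,1].min()] for x in range(int(x0+d),int(x1-d)) if (b[:,0]==x).any()]))
        print(k,x0,x1,b[:,1].min(),b[:,1].max())
    return c,c["s"],out
E
python3 - <<'E'
from h import *
c,s=look("w7"); print(s["tcp_pos"],s["eef_rot"],s["gripper_width"],s["contact_force"])
c,s,(u,f)=arcs("w7",325,0,300,(0,0),(0,0))
for z in(0,.014): print("dock",z,circ(wplane(c,s,u,z),.032),circ(wplane(c,s,u,z)))
zb=s["tcp_pos"][2]-.0396
for z in(zb,zb+.009,zb+.018): print("foot",z,circ(wplane(c,s,f,z),.0165),circ(wplane(c,s,f,z)))
E
```

```text
[ 0.60523291 -0.08693467  0.09824724] [-1.79998944e+02  7.82068099e-02  3.96204128e-02] 0.018636063299863795 [-0.03175588 -0.32186979  0.14538974]
dock 274 374 199 276
white 298 349 260 297
dock 0 (array([ 0.6632, -0.0859,  0.032 ]), 0.00708) (array([ 0.6031, -0.0859,  0.0334]), 0.00025)
dock 0.014 (array([ 0.6658, -0.086 ,  0.032 ]), 0.00654) (array([ 0.6072, -0.0859,  0.0314]), 0.00023)
foot 0.05864723591211699 (array([ 0.5981, -0.0861,  0.0165]), 0.00019) (array([ 0.5999, -0.086 ,  0.0149]), 0.00014)
foot 0.06764723591211699 (array([ 0.601 , -0.0861,  0.0165]), 0.00023) (array([ 0.6035, -0.086 ,  0.0141]), 0.00013)
foot 0.07664723591211699 (array([ 0.6039, -0.0862,  0.0165]), 0.00027) (array([ 0.6072, -0.086 ,  0.0134]), 0.00012)
```

View pics/w7.png

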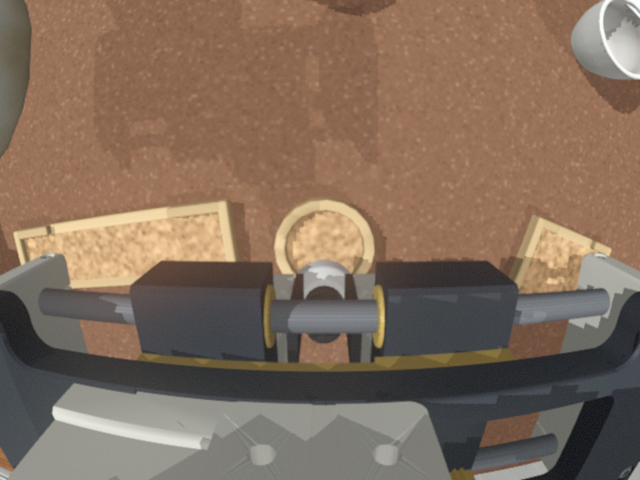

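>>> drive_tool --rows '[{"x":0.005,"y":0,"z":0.0,"spin":0,"fingers":-1},{"x":0.005,"y":0,"z":0.02,"spin":0,"fingers":-1},{"x":0.005,"y":0,"z":0.044,"spin":0,"fingers":-1},{"x":0.005,"y":0,"z":0.044,"spin":0,"fingers":-1},{"x":0.005,"y":0,"z":0.044,"spin":0,"fingers":-1}]'

```text
time_s: 11.72
tcp_pos: [0.6113, -0.0877, 0.0556]
eef_rot: [180.0, -0.0, -0.0]
contact_force: [1.1, -0.4, -0.2]
gripper_width: 0.0182
gripper_force: 20.0
```

Run:
```python
from h import *
c,s=look("w8"); print(s["tcp_pos"],s["eef_rot"],s["gripper_width"],s["contact_force"])
c,s,(u,f)=arcs("w8",325,0,300,(0,0),(0,0))
for z in(0,.014): print("dock",z,circ(wplane(c,s,u,z)))
zb=s["tcp_pos"][2]-.0396
for z in(zb,zb+.009,zb+.018): print("foot",z,circ(wplane(c,s,f,z),.0165),circ(wplane(c,s,f,z)))
```

```text
[ 0.6113003  -0.08769587  0.05560322] [ 1.79989273e+02 -4.59313083e-02 -1.48694378e-02] 0.018236021596713996 [ 1.13266586 -0.41302522 -0.17902906]
dock 267 377 224 275
white 298 349 260 298
dock 0 (array([ 0.6007, -0.0854,  0.035 ]), 0.0003)
dock 0.014 (array([ 0.6064, -0.0855,  0.0324]), 0.00028)
foot 0.016003218667924854 (array([ 0.6044, -0.0869,  0.0165]), 0.00016) (array([ 0.6051, -0.0869,  0.0159]), 0.00015)
foot 0.025003218667924855 (array([ 0.6073, -0.0869,  0.0165]), 0.00018) (array([ 0.6088, -0.0869,  0.0151]), 0.00015)
foot 0.034003218667924856 (array([ 0.6101, -0.087 ,  0.0165]), 0.00021) (array([ 0.6125, -0.0869,  0.0143]), 0.00014)
```

View pics/w8.png

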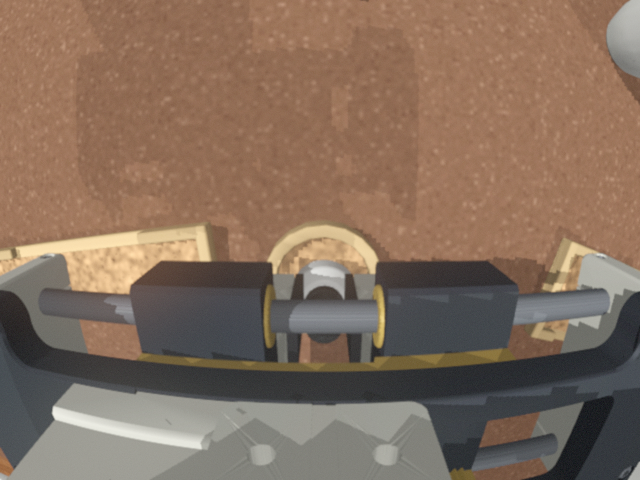

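The stopper head (323,268) is nearly concentric with the dock arc. A 1 mm sideways trim, then down and release.

>>> drive_tool --rows '[{"x":0,"y":-0.001,"z":0.005,"spin":0,"fingers":-1},{"x":0,"y":-0.001,"z":0.0095,"spin":0,"fingers":-1},{"x":0,"y":-0.001,"z":0.0095,"spin":0,"fingers":-1},{"x":0,"y":-0.001,"z":0.0095,"spin":0,"fingers":-1}]'

```text
time_s: 12.28
tcp_pos: [0.6112, -0.0861, 0.0456]
eef_rot: [180.0, -0.0, 0.0]
contact_force: [-0.8, 0.0, 3.1]
gripper_width: 0.0181
gripper_force: 20.0
```

>>> drive_tool --rows '[{"x":0,"y":0,"z":0,"spin":0,"fingers":0.1},{"x":0,"y":0,"z":0,"spin":0,"fingers":0.1},{"x":0,"y":0,"z":0,"spin":0,"fingers":0.1},{"x":0,"y":0,"z":0,"spin":0,"fingers":0.1},{"x":0,"y":0,"z":-0.04,"spin":0,"fingers":0.5},{"x":0,"y":0,"z":-0.08,"spin":0,"fingers":0.5},{"x":-0.06,"y":-0.05,"z":-0.12,"spin":0,"fingers":0.5},{"x":-0.11,"y":-0.08,"z":-0.16,"spin":0,"fingers":0.5},{"x":-0.11,"y":-0.08,"z":-0.18,"spin":0,"fingers":0.5}]'

```text
time_s: 13.4
tcp_pos: [0.4986, -0.0055, 0.2261]
eef_rot: [-180.0, 0.0, 0.1]
contact_force: [0.9, 0.1, 0.7]
gripper_width: 0.0655
gripper_force: 0.0
```

Run:
```python
from h import *
c,s=look("w9"); print(s["tcp_pos"],s["eef_rot"],s["gripper_width"],s["joints"].round(1))
for k,(m,z) in masks(c).items():
    if k=="dark": m=cv2.cvtColor(c["pixels"],cv2.COLOR_RGB2HSV)[...,2]<75
    for b in blobs(m,100):
        if b[:,0,1].mean()<262: print(k,b[:,0].mean(0).round(),*rect(wplane(c,s,b[:,0],z)))
```

```text
[ 0.49858527 -0.00547323  0.22611326] [-1.79991538e+02  3.95818213e-02  5.02630766e-02] 0.0655404376302934 [ 22.    4.7 -22.7  -0.  -62.7  68.1]
dock [ 84. 253.] [0.4556 0.274 ] [19.4, 23.2] 111.2
dock [561. 137.] [ 0.5862 -0.2646] [67.4, 89.9] 73.0
dock [ 91. 118.] [0.6079 0.2498] [83.4, 87.5] 171.4
dock [409. 103.] [ 0.6074 -0.0864] [63.0, 63.6] 136.4
dock [246. 108.] [0.6015 0.0707] [54.5, 197.5] 95.6
blue [ 84. 250.] [0.458  0.2701] [26.8, 51.6] 105.0
dark [248. 260.] [0.4481 0.0903] [20.4, 163.4] 80.1
dark [ 63. 119.] [0.6079 0.2865] [43.0, 53.6] 70.6
white [636. 239.] [ 0.473  -0.4049] [14.6, 34.3] 15.3
white [ 89. 120.] [0.6069 0.2482] [57.5, 57.9] 2.6
white [408. 104.] [ 0.6047 -0.083 ] [30.8, 32.3] 22.7
white [631.  15.] [ 0.7643 -0.3814] [38.6, 56.1] 169.5
white [595.   4.] [ 0.7553 -0.3239] [14.0, 55.1] 106.7
white [59. 21.] [0.7277 0.3289] [77.7, 203.1] 73.4
```

View pics/w9.png

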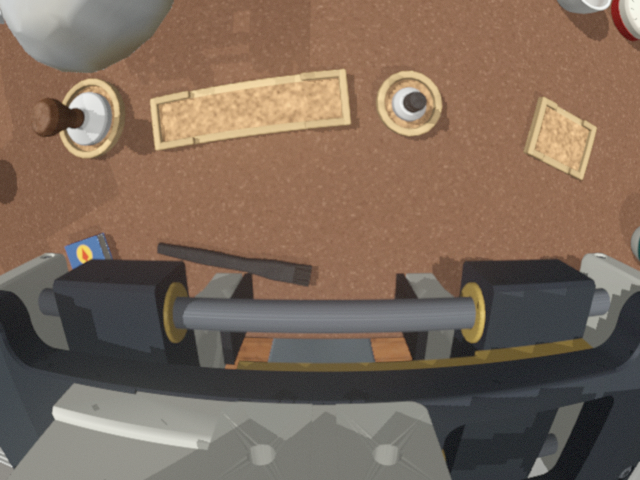

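Tamper (90,119) and stopper (409,103) stand in their docks; the brush runs from (160,247) to (310,275). I'll check the stopper's centring with circle fits.

Run:
```python
from h import *
c=np.load("w9.npy",allow_pickle=True).item();s=c["s"]
M=masks(c); im=c["pixels"]
hsv=cv2.cvtColor(im,cv2.COLOR_RGB2HSV).astype(int)
b=[k for k in blobs(M["white"][0],100) if abs(k[:,0,0].mean()-408)<6][0][:,0]
print(b[:,0].min(),b[:,0].max(),b[:,1].min(),b[:,1].max())
hull=cv2.convexHull(b)[:,0]
# camera-side points
q=b[(b[:,0]<409)|(b[:,1]>112)]
for z in(.006,.012,.018,.024): print("head",z,circ(wplane(c,s,q,z),.0165),circ(wplane(c,s,q,z)))
d=[k for k in blobs(M["dock"][0],100) if abs(k[:,0,0].mean()-409)<6][0][:,0]
for z in(0,.014): print("ring",z,circ(wplane(c,s,d,z),.032),circ(wplane(c,s,d,z)))
e,_=wray(c,s,[[320,240]]); print(e)
cv2.imwrite("pics/crop9.png",cv2.resize(im[60:150,365:455,::-1],None,fx=6,fy=6,interpolation=cv2.INTER_CUBIC))
```

```text
392 425 87 121
head 0.006 (array([ 0.6065, -0.0871,  0.0165]), 0.00452) (array([ 0.6063, -0.0868,  0.0162]), 0.00445)
head 0.012 (array([ 0.606 , -0.086 ,  0.0165]), 0.0045) (array([ 0.6056, -0.0854,  0.0159]), 0.00438)
head 0.018 (array([ 0.6055, -0.0849,  0.0165]), 0.00448) (array([ 0.605 , -0.0841,  0.0156]), 0.0043)
head 0.024 (array([ 0.605 , -0.0839,  0.0165]), 0.00445) (array([ 0.6043, -0.0827,  0.0153]), 0.00422)
ring 0 (array([ 0.6085, -0.0891,  0.032 ]), 0.00073) (array([ 0.6085, -0.0892,  0.0326]), 0.00035)
ring 0.014 (array([ 0.6069, -0.0859,  0.032 ]), 0.0007) (array([ 0.6069, -0.0859,  0.0314]), 0.00033)
[ 0.56623376 -0.00463913  0.36484151]
```

View pics/crop9.png

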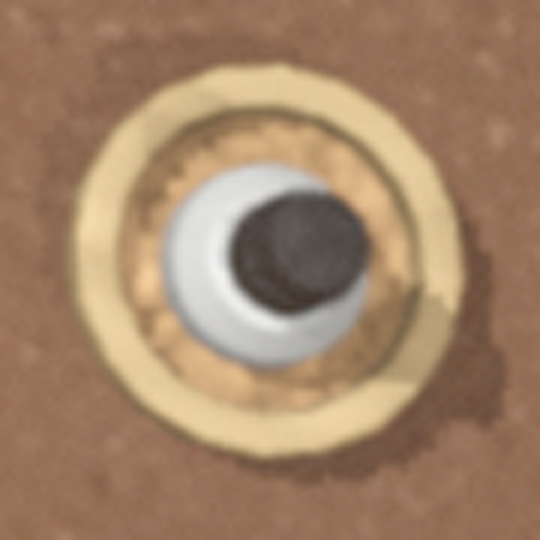

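Head (265,265) within the well (268,260) is about 1 mm off; fine. Now the brush, with the tool yawed to -100°.

>>> drive_tool --rows '[{"x":-0.01,"y":-0.02,"z":0,"spin":0.18,"fingers":0.3},{"x":-0.02,"y":-0.04,"z":0,"spin":0.36,"fingers":0.3},{"x":-0.03,"y":-0.06,"z":0,"spin":0.54,"fingers":0.3},{"x":-0.04,"y":-0.08,"z":0,"spin":0.72,"fingers":0.3},{"x":-0.05,"y":-0.096,"z":0.02,"spin":0.9,"fingers":0.3},{"x":-0.05,"y":-0.096,"z":0.04,"spin":1.08,"fingers":0.3},{"x":-0.05,"y":-0.096,"z":0.06,"spin":1.26,"fingers":0.3},{"x":-0.05,"y":-0.096,"z":0.08,"spin":1.44,"fingers":0.3},{"x":-0.05,"y":-0.096,"z":0.1,"spin":1.62,"fingers":0.3},{"x":-0.05,"y":-0.096,"z":0.12,"spin":1.745,"fingers":0.3}]'

```text
time_s: 14.7
tcp_pos: [0.4509, 0.0898, 0.1047]
eef_rot: [-180.0, 0.0, -100.3]
contact_force: [-0.3, 1.0, -1.4]
gripper_width: 0.0565
gripper_force: 0.0
```

```bash
cat >> h.py <<'E'
def rep(n,amin=100,vmax=400):
    c,s=look(n); print(np.round(s["tcp_pos"],4),np.round(s["eef_rot"],1),round(s["gripper_width"],4),np.round(s["contact_force"],1))
    for k,(m,z) in masks(c).items():
        if k=="dark": m=cv2.cvtColor(c["pixels"],cv2.COLOR_RGB2HSV)[...,2]<75
        for b in blobs(m,amin):
            if b[:,0,1].mean()<vmax: print(k,b[:,0].mean(0).round(),*rect(wplane(c,s,b[:,0],z)))
    return c,s
E
python3 - <<'E'
from h import *
rep("w10",100,262)
E
```

```text
[0.4509 0.0898 0.1047] [-180.     0.  -100.3] 0.0565 [-0.3  1.  -1.4]
dock [299. 248.] [0.4654 0.0881] [10.3, 13.5] 114.1
dock [211. 246.] [0.5257 0.0752] [11.5, 16.2] 26.1
dock [ 38. 242.] [0.6812 0.0453] [15.1, 39.9] 9.7
dock [390. 237.] [0.4071 0.0887] [18.8, 30.3] 38.7
dock [235. 239.] [0.5043 0.0699] [30.9, 38.3] 114.4
dock [270. 223.] [0.4836 0.0681] [18.0, 42.4] 0.2
dock [431. 224.] [0.3783 0.0857] [13.6, 24.7] 89.2
dock [410. 211.] [0.3912 0.075 ] [11.1, 18.1] 170.2
dock [608. 229.] [0.2141 0.1162] [54.0, 69.5] 156.9
dock [258. 199.] [0.4857 0.0482] [27.5, 53.1] 172.5
dock [537. 212.] [0.2977 0.0963] [34.7, 69.2] 89.2
dock [394. 183.] [0.4    0.0561] [12.1, 27.0] 4.6
dock [479. 211.] [0.3426 0.089 ] [28.3, 62.3] 90.5
dock [221. 167.] [0.5051 0.0255] [6.7, 14.4] 27.0
dock [273. 158.] [0.4712 0.0281] [14.2, 23.5] 87.5
dock [233. 142.] [0.4998 0.0141] [34.1, 43.7] 175.9
dock [ 59. 196.] [0.6394 0.0213] [114.5, 138.8] 0.5
dock [211. 120.] [ 0.5069 -0.0051] [6.5, 16.3] 166.1
dock [178. 179.] [0.5368 0.0275] [66.6, 102.1] 96.7
dock [140. 114.] [ 0.5571 -0.0219] [15.5, 23.3] 163.4
d
[... 358 characters left out ...]
 21.8] 136.2
dock [119.  60.] [ 0.5642 -0.0649] [10.5, 19.4] 34.8
dock [209.  51.] [ 0.4996 -0.0492] [12.5, 18.3] 38.0
dock [12. 48.] [ 0.6705 -0.1188] [17.5, 32.2] 130.0
dock [160.  55.] [ 0.5324 -0.0549] [36.7, 46.7] 158.4
dock [184.  25.] [ 0.5139 -0.0743] [14.1, 16.0] 175.0
dock [68. 54.] [ 0.6094 -0.0882] [64.0, 69.5] 142.5
dock [487.  19.] [ 0.3125 -0.0402] [40.1, 65.1] 0.5
dock [440.  28.] [ 0.3514 -0.0403] [10.9, 40.4] 90.4
dock [209.   7.] [ 0.4972 -0.0798] [14.6, 25.6] 162.2
dock [175.   6.] [ 0.5188 -0.0895] [9.6, 17.0] 155.9
dark [55. 49.] [ 0.6235 -0.0972] [19.6, 33.5] 151.1
white [74. 54.] [ 0.6003 -0.0819] [31.9, 35.2] 146.2
white [631. 155.] [0.2059 0.0448] [71.4, 241.9] 83.6
```

>>> drive_tool --newtons 20 --rows '[{"x":0,"y":0.003,"z":0.04,"spin":0,"fingers":0.3},{"x":0,"y":0.003,"z":0.07,"spin":0,"fingers":0.3},{"x":0,"y":0.003,"z":0.082,"spin":0,"fingers":0.3},{"x":0,"y":0.003,"z":0.082,"spin":0,"fingers":0.3},{"x":0,"y":0.003,"z":0.082,"spin":0,"fingers":-1},{"x":0,"y":0.003,"z":0.082,"spin":0,"fingers":-1},{"x":0,"y":0.003,"z":0.082,"spin":0,"fingers":-1},{"x":0,"y":0.003,"z":0.082,"spin":0,"fingers":-1},{"x":0,"y":0.003,"z":0.082,"spin":0,"fingers":-1},{"x":0,"y":0.003,"z":0.082,"spin":0,"fingers":-1}]'

```text
time_s: 16.0
tcp_pos: [0.4479, 0.0904, 0.0235]
eef_rot: [-180.0, 0.0, -100.0]
contact_force: [-1.6, -0.4, 4.7]
gripper_width: 0.0175
gripper_force: 20.0
```

>>> drive_tool --rows '[{"x":0,"y":0,"z":-0.03,"spin":0,"fingers":-1},{"x":0,"y":0,"z":-0.07,"spin":0,"fingers":-1},{"x":-0.004,"y":-0.05,"z":-0.07,"spin":-0.14,"fingers":-1},{"x":-0.008,"y":-0.1,"z":-0.07,"spin":-0.272,"fingers":-1},{"x":-0.008,"y":-0.155,"z":-0.07,"spin":-0.272,"fingers":-1},{"x":-0.008,"y":-0.155,"z":-0.07,"spin":-0.272,"fingers":-1},{"x":-0.008,"y":-0.155,"z":-0.07,"spin":-0.272,"fingers":-1}]'

```text
time_s: 16.88
tcp_pos: [0.6011, 0.0709, 0.0922]
eef_rot: [179.9, -0.0, -84.4]
contact_force: [0.4, -0.4, -0.5]
gripper_width: 0.0176
gripper_force: 20.0
```

Run:
```python
from h import *
c,s=look("w11"); print(np.round(s["tcp_pos"],4),np.round(s["eef_rot"],1),s["gripper_width"],s["contact_force"])
t=cams.capture("top"); np.save("t11.npy",t,allow_pickle=True)
g=cams.capture("scene"); np.save("s11.npy",g,allow_pickle=True)
a=c["pixels"][:300]; b=cv2.resize(t["pixels"][180:260,225:365],(525,300)); cc=cv2.resize(g["pixels"][230:330,250:340],(270,300))
save(cv2.resize(np.hstack([a,b]),(800,206)),"pics/x.png")
save(np.vstack([cv2.resize(a,(800,375)),cv2.resize(np.hstack([b,cc]),(800,225))]),"pics/c11.png")
```

```text
[0.6011 0.0709 0.0922] [179.9  -0.  -84.4] 0.01756479075876381 [ 0.39712128 -0.41305024 -0.49037815]
```

View pics/c11.png

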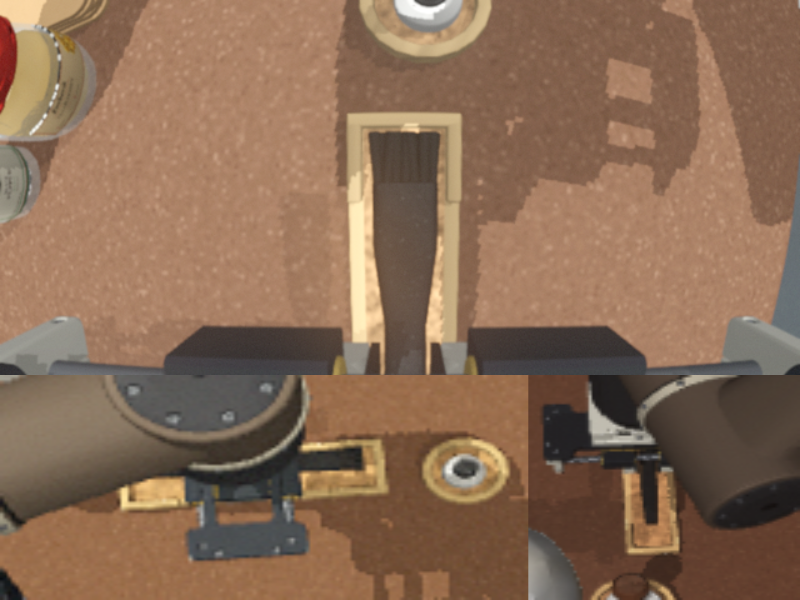

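Brush is in line with the dock: tip at about (324,105), dock end at (324,91) in the wrist frame. Project both for the end gaps.

Run:
```python
from h import *
c=np.load("w11.npy",allow_pickle=True).item();s=c["s"]
im=c["pixels"]; hsv=cv2.cvtColor(im,cv2.COLOR_RGB2HSV)
m=(hsv[...,2]<85); m[:, :285]=0; m[:,362:]=0; m[262:]=0
b=max(blobs(m,50),key=cv2.contourArea)[:,0]
print(b.min(0),b.max(0))
u=np.array([np.cos(np.radians(95.6)),np.sin(np.radians(95.6))]); n=np.array([-u[1],u[0]]); o=np.array([.6015,.071])
def uv(px,z): P=wplane(c,s,px,z)[:,:2]-o; return np.c_[P@u,P@n].round(4)
zb=s["tcp_pos"][2]-.0235
r0=b[:,1].min()
print("tip",uv([[324,r0+1]],zb+.006),uv([[324,r0+1]],zb+.012))
for row in (r0+15,150,180,210,240):
    xs=b[b[:,1]==row,0]; print(row,xs.min(),xs.max(),uv([[xs.min(),row],[xs.max(),row]],zb+.006).tolist())
print("dockend",uv([[324,91]],.012),uv([[278,120],[370,120]],.012).tolist())
```

```text
[296 106] [350 171]
tip [[-0.082   0.0004]] [[-0.0814  0.0004]]
121 297 349 [[-0.0762, -0.0108], [-0.0762, 0.0108]]
150 347 348 [[-0.0639, 0.01], [-0.0639, 0.0104]]Traceback (most recent call last):
  File "<stdin>", line 13, in <module>
    return umr_minimum(a, axis, None, out, keepdims, initial, where)
ValueError: zero-size array to reduction operation minimum which has no identity
```

>>> drive_tool --rows '[{"x":0.001,"y":0,"z":0.03,"spin":0,"fingers":-1},{"x":0.001,"y":0,"z":0.055,"spin":0,"fingers":-1},{"x":0.001,"y":0,"z":0.061,"spin":0,"fingers":-1},{"x":0.001,"y":0,"z":0.061,"spin":0,"fingers":-1},{"x":0.001,"y":0,"z":0.061,"spin":0,"fingers":-1}]'

```text
time_s: 17.65
tcp_pos: [0.6026, 0.0708, 0.0335]
eef_rot: [-179.9, 0.0, -84.4]
contact_force: [0.9, 0.6, -1.1]
gripper_width: 0.0174
gripper_force: 20.0
```

>>> drive_tool --rows '[{"x":0,"y":0.001,"z":0.002,"spin":0,"fingers":-1},{"x":0,"y":0.001,"z":0.004,"spin":0,"fingers":-1},{"x":0,"y":0.001,"z":0.004,"spin":0,"fingers":-1}]'

```text
time_s: 18.02
tcp_pos: [0.6012, 0.0704, 0.0295]
eef_rot: [-179.9, 0.0, -84.4]
contact_force: [-2.1, 0.3, 9.3]
gripper_width: 0.0175
gripper_force: 20.0
```

>>> drive_tool --rows '[{"x":0,"y":0,"z":0,"spin":0,"fingers":0.0},{"x":0,"y":0,"z":0,"spin":0,"fingers":0.0},{"x":0,"y":0,"z":0,"spin":0,"fingers":0.0},{"x":0,"y":0,"z":0,"spin":0,"fingers":0.0},{"x":0,"y":0,"z":-0.05,"spin":0,"fingers":0.4},{"x":0,"y":0,"z":-0.11,"spin":0,"fingers":0.4},{"x":-0.05,"y":0.02,"z":-0.15,"spin":-0.1,"fingers":0.5},{"x":-0.1,"y":0.05,"z":-0.18,"spin":-0.155,"fingers":0.6},{"x":-0.15,"y":0.083,"z":-0.2,"spin":-0.155,"fingers":0.6},{"x":-0.19,"y":0.083,"z":-0.2,"spin":-0.155,"fingers":0.6}]'

```text
time_s: 19.27
tcp_pos: [0.4986, 0.2529, 0.2309]
eef_rot: [-179.8, 0.1, -75.5]
contact_force: [1.3, 0.1, -0.6]
gripper_width: 0.0699
gripper_force: 0.0
```

Run:
```python
from h import *
c,s=look("w12"); print(np.round(s["tcp_pos"],4),np.round(s["eef_rot"],1),s["gripper_width"],s["contact_force"])
im=c["pixels"]; hsv=cv2.cvtColor(im,cv2.COLOR_RGB2HSV).astype(int)
M=masks(c); h,S,v=[hsv[...,i] for i in range(3)]
M["dark"]=((v<80)&(S<170),.014); M["box"]=(((h>90)&(h<130)&(S>80))|((h>20)&(h<35)&(S>150)),.016)
for k,(m,z) in M.items():
    m=m.copy(); m[262:]=0
    m=cv2.morphologyEx(m.astype(np.uint8),cv2.MORPH_OPEN,np.ones((3,3)))
    for b in blobs(m,120):
        ce,sz,a=rect(wplane(c,s,b[:,0],z))
        if sz[0]>12: print(k,b[:,0].mean(0).round(),ce,sz,a)
```

```text
[0.4986 0.2529 0.2309] [-1.798e+02  1.000e-01 -7.550e+01] 0.06989316803817246 [ 1.28289828  0.14250673 -0.64243063]
dock [499. 251.] [0.3049 0.246 ] [17.1, 18.4] 13.6
dock [363. 240.] [0.4549 0.2711] [21.2, 21.9] 105.7
dock [590. 230.] [0.1819 0.1879] [41.2, 73.2] 108.5
dock [534. 197.] [0.2837 0.178 ] [18.8, 30.7] 88.4
dock [521. 191.] [0.3029 0.1775] [15.3, 25.0] 92.9
dock [225. 181.] [0.6049 0.249 ] [81.5, 88.4] 123.8
dock [554.  34.] [ 0.3057 -0.0081] [20.1, 89.0] 89.5
dock [535.  35.] [0.3293 0.0029] [20.1, 101.5] 90.0
dock [263.  52.] [0.5971 0.1133] [55.7, 112.9] 95.8
dark [ 17. 253.] [0.8792 0.3981] [27.1, 92.2] 16.4
dark [ 13. 159.] [0.8943 0.2779] [33.1, 52.2] 9.6
dark [ 9. 31.] [0.9484 0.1144] [34.7, 43.3] 23.4
white [501. 183.] [0.3346 0.176 ] [13.7, 37.4] 9.3
white [224. 180.] [0.601  0.2462] [48.9, 58.6] 124.5
white [628. 176.] [0.163  0.1113] [86.3, 233.7] 112.6
white [ 68. 138.] [0.8202 0.2478] [228.9, 291.3] 169.4
white [604.  14.] [ 0.2319 -0.0635] [59.8, 150.1] 31.3
box [362. 238.] [0.4544 0.268 ] [35.4, 48.5] 103.8
```

View pics/w12.png

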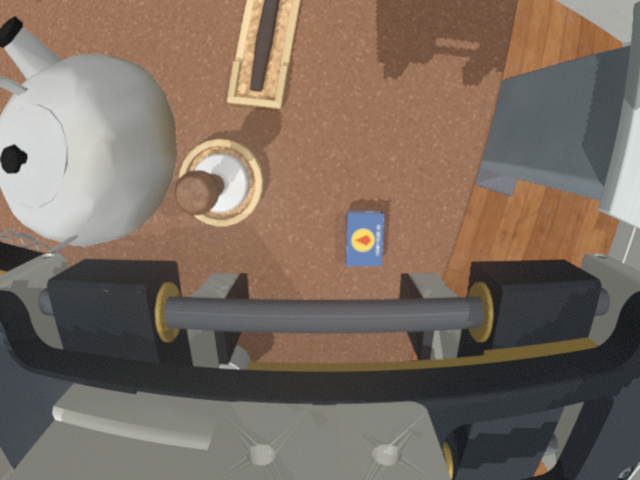

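Brush (263,50) lies in its dock with a clear end gap; matchbox spans (347–384, 211–266), long axis in line with the tool. Now grip the matchbox.

>>> drive_tool --newtons 12 --rows '[{"x":-0.027,"y":0.039,"z":0.0,"spin":0.009,"fingers":0.5},{"x":-0.027,"y":0.039,"z":0.06,"spin":0.009,"fingers":0.4},{"x":-0.027,"y":0.039,"z":0.12,"spin":0.009,"fingers":0.4},{"x":-0.027,"y":0.039,"z":0.17,"spin":0.009,"fingers":0.4},{"x":-0.027,"y":0.039,"z":0.205,"spin":0.009,"fingers":0.4},{"x":-0.027,"y":0.039,"z":0.205,"spin":0.009,"fingers":0.4},{"x":-0.027,"y":0.039,"z":0.205,"spin":0.009,"fingers":-1},{"x":-0.027,"y":0.039,"z":0.205,"spin":0.009,"fingers":-1},{"x":-0.027,"y":0.039,"z":0.205,"spin":0.009,"fingers":-1},{"x":-0.027,"y":0.039,"z":0.205,"spin":0.009,"fingers":-1}]'

```text
time_s: 20.58
tcp_pos: [0.4554, 0.2677, 0.0237]
eef_rot: [-180.0, 0.0, -76.0]
contact_force: [-1.6, -0.7, 3.0]
gripper_width: 0.0374
gripper_force: 12.0
```

>>> drive_tool --rows '[{"x":0,"y":0,"z":0,"spin":0,"fingers":-1},{"x":0,"y":0,"z":0,"spin":0,"fingers":-1},{"x":0,"y":0,"z":0,"spin":0,"fingers":-1}]'

```text
time_s: 20.95
tcp_pos: [0.4554, 0.2678, 0.0237]
eef_rot: [-180.0, 0.0, -76.0]
contact_force: [-1.1, -0.9, 6.4]
gripper_width: 0.0372
gripper_force: 12.0
```

>>> drive_tool --rows '[{"x":0,"y":0,"z":-0.06,"spin":0,"fingers":-1},{"x":0,"y":0,"z":-0.12,"spin":0,"fingers":-1},{"x":0.06,"y":0,"z":-0.12,"spin":0.1,"fingers":-1},{"x":0.12,"y":0,"z":-0.12,"spin":0.2,"fingers":-1},{"x":0.18,"y":0,"z":-0.12,"spin":0.3,"fingers":-1},{"x":0.24,"y":0,"z":-0.12,"spin":0.4,"fingers":-1},{"x":0.3,"y":0,"z":-0.12,"spin":0.45,"fingers":-1},{"x":0.36,"y":0.001,"z":-0.12,"spin":0.5,"fingers":-1},{"x":0.42,"y":0.002,"z":-0.12,"spin":0.537,"fingers":-1},{"x":0.46,"y":0.003,"z":-0.12,"spin":0.537,"fingers":-1}]'

```text
time_s: 22.2
tcp_pos: [0.5635, -0.182, 0.1429]
eef_rot: [180.0, -0.0, -106.9]
contact_force: [0.1, 1.0, -0.6]
gripper_width: 0.0368
gripper_force: 12.0
```

Run:
```python
from h import *
c,s=look("w13"); print(np.round(s["tcp_pos"],4),np.round(s["eef_rot"],1),s["gripper_width"],s["joints"].round(0))
M=masks(c)
for k in("dock","blue"):
    m,z=M[k]; m=m.copy(); m[265:]=0; m=cv2.morphologyEx(m.astype(np.uint8),cv2.MORPH_OPEN,np.ones((3,3)))
    if k=="blue": z=s["tcp_pos"][2]-.0237+.016
    for b in blobs(m,300): print(k,b[:,0].min(0),b[:,0].max(0),*rect(wplane(c,s,b[:,0],z)))
print(goto(s,.586,-.267,s["tcp_pos"][2],-106.8))
```

```text
[ 0.5635 -0.182   0.1429] [ 180.    -0.  -106.9] 0.03682668889082306 [  1.  18. -18.   0. -54. -18.]
dock [214  75] [306 190] [ 0.5867 -0.2676] [68.8, 84.1] 73.1
dock [538  54] [567 132] [ 0.3522 -0.2406] [21.5, 67.5] 90.0
dock [608   0] [639 121] [ 0.2418 -0.2604] [13.6, 118.6] 90.1
dock [582   0] [625 133] [ 0.2794 -0.2568] [23.5, 126.3] 88.3
('shift', [0.0748, -0.0462, -0.0], 'spin', -0.0019)
```

>>> drive_tool --rows '[{"x":0.04,"y":-0.025,"z":0,"spin":0,"fingers":-1},{"x":0.075,"y":-0.047,"z":0.03,"spin":0,"fingers":-1},{"x":0.075,"y":-0.047,"z":0.06,"spin":0,"fingers":-1},{"x":0.075,"y":-0.047,"z":0.08,"spin":0,"fingers":-1},{"x":0.075,"y":-0.047,"z":0.08,"spin":0,"fingers":-1},{"x":0.075,"y":-0.047,"z":0.08,"spin":0,"fingers":-1}]'

```text
time_s: 23.0
tcp_pos: [0.5874, -0.2648, 0.064]
eef_rot: [-180.0, -0.0, -106.8]
contact_force: [-0.0, 1.1, -0.5]
gripper_width: 0.0375
gripper_force: 12.0
```

Run:
```python
from h import *
c,s=look("w14"); print(np.round(s["tcp_pos"],4),np.round(s["eef_rot"],1),s["contact_force"].round(1),s["joints"].round(0))
im=c["pixels"]; hsv=cv2.cvtColor(im,cv2.COLOR_RGB2HSV)
for x in (305,324,340):
    print(x,[(y,*im[y,x].tolist(),int(hsv[y,x,0])) for y in range(205,300,4)])
for y in (240,256): print(y,[(x,*im[y,x].tolist()) for x in range(250,400,6)])
```

```text
[ 0.5874 -0.2648  0.064 ] [-180.    -0.  -106.8] [-0.   1.1 -0.5] [ -7.  27. -15.   0. -48. -10.]
305 [(205, 194, 157, 115, 16), (209, 195, 159, 117, 16), (213, 171, 136, 101, 15), (217, 185, 149, 112, 15), (221, 186, 150, 111, 16), (225, 179, 143, 107, 15), (229, 179, 143, 109, 15), (233, 191, 154, 117, 15), (237, 203, 168, 131, 15), (241, 155, 154, 158, 128), (245, 149, 143, 135, 17), (249, 102, 115, 151, 112), (253, 117, 146, 195, 109), (257, 119, 148, 195, 109), (261, 121, 150, 197, 109), (265, 121, 150, 197, 109), (269, 121, 151, 197, 108), (273, 119, 151, 197, 108), (277, 117, 149, 195, 108), (281, 120, 149, 197, 109), (285, 149, 163, 190, 110), (289, 255, 234, 124, 25), (293, 254, 227, 119, 24), (297, 247, 220, 117, 24)]
324 [(205, 177, 143, 104, 16), (209, 177, 141, 106, 15), (213, 197, 160, 120, 16), (217, 196, 161, 121, 16), (221, 197, 162, 121, 16), (225, 192, 156, 117, 16), (229, 189, 152, 113, 15), (233, 177, 142, 108, 15), (237, 159, 129, 109, 12), (241, 155, 156, 160, 114), (245, 147, 140, 133, 15), (249, 100, 114, 152, 112), (253, 119, 150, 197, 108), (257, 119, 149, 
[... 1323 characters left out ...]
16, 124, 147), (364, 134, 103, 85), (370, 240, 202, 155), (376, 237, 211, 165), (382, 236, 211, 164), (388, 167, 129, 102), (394, 167, 127, 104)]
256 [(250, 166, 127, 102), (256, 171, 131, 106), (262, 169, 129, 104), (268, 214, 189, 144), (274, 231, 205, 159), (280, 222, 190, 161), (286, 110, 133, 177), (292, 120, 149, 196), (298, 119, 148, 195), (304, 121, 149, 196), (310, 118, 149, 196), (316, 122, 149, 197), (322, 117, 147, 194), (328, 117, 148, 195), (334, 120, 148, 196), (340, 117, 149, 195), (346, 119, 150, 195), (352, 117, 147, 195), (358, 116, 147, 193), (364, 116, 147, 194), (370, 225, 188, 145), (376, 238, 212, 166), (382, 233, 208, 162), (388, 167, 129, 103), (394, 166, 126, 101)]
```

Run:
```python
from h import *
c=np.load("w14.npy",allow_pickle=True).item();s=c["s"]
W=R.from_euler("xyz",s["eef_rot"],degrees=True)
tl=lambda px,z:(W.inv().apply(wplane(c,s,px,z)-s["tcp_pos"]))[:,:2].round(4).tolist()
zb=s["tcp_pos"][2]-.0237
print("front bottom",tl([[324,239]],zb),"front top",tl([[324,249]],zb+.016),"sides",tl([[284,256],[367,256]],zb+.016))
g=c["pixels"][:,:,0].astype(int)
print([(y,g[y,324],c["pixels"][y,324,2]) for y in range(130,205,3)])
m=masks(c)["dock"][0].copy(); m[235:]=0
b=max(blobs(m,300),key=cv2.contourArea)[:,0]; print(b.min(0),b.max(0))
# outer rim edges at z~0.012
for y in (180,200,220): xs=b[b[:,1]==y,0]; print(y,xs.min(),xs.max(),tl([[xs.min(),y],[xs.max(),y]],.012))
for x in (290,324,350): print(x,b[b[:,0]==x,1].min(),tl([[x,b[b[:,0]==x,1].min()]],.012))
P=W.inv().apply(np.array([.5867,-.2676,.006])-s["tcp_pos"]); print("dock centre from afar",P[:2].round(4))
```

```text
front bottom [[0.0238, 0.0002]] front top [[0.0238, 0.0002]] sides [[0.0207, -0.0164], [0.0208, 0.018]]
[(130, np.int64(129), np.uint8(75)), (133, np.int64(130), np.uint8(77)), (136, np.int64(128), np.uint8(73)), (139, np.int64(123), np.uint8(70)), (142, np.int64(124), np.uint8(71)), (145, np.int64(126), np.uint8(72)), (148, np.int64(130), np.uint8(77)), (151, np.int64(128), np.uint8(74)), (154, np.int64(132), np.uint8(75)), (157, np.int64(128), np.uint8(74)), (160, np.int64(125), np.uint8(72)), (163, np.int64(130), np.uint8(77)), (166, np.int64(126), np.uint8(75)), (169, np.int64(129), np.uint8(75)), (172, np.int64(131), np.uint8(75)), (175, np.int64(130), np.uint8(76)), (178, np.int64(126), np.uint8(74)), (181, np.int64(132), np.uint8(78)), (184, np.int64(159), np.uint8(100)), (187, np.int64(194), np.uint8(127)), (190, np.int64(195), np.uint8(129)), (193, np.int64(192), np.uint8(127)), (196, np.int64(178), np.uint8(113)), (199, np.int64(168), np.uint8(99)), (202, np.int64(190), np.uint8(114))]
[0 0] [639 234]
180 57 634 [[0.0541, -0.1658], [0.0572, 0.2088]]
200 47 636 [[0.0419, -0.1768], [0.0437, 0.2135]]
220 35 637 [[0.0291, -0.1911], [0.0298, 0.2177]]
290 185 [[0.0452, -0.0173]]
324 185 [[0.0451, 0.0002]]
350 185 [[0.0452, 0.0136]]
dock centre from afar [ 0.0028 -0.0001]
```

>>> drive_tool --rows '[{"x":0.006,"y":0,"z":0.0,"spin":0,"fingers":-1},{"x":0.006,"y":0,"z":0.015,"spin":0,"fingers":-1},{"x":0.006,"y":0,"z":0.028,"spin":0,"fingers":-1},{"x":0.006,"y":0,"z":0.031,"spin":0,"fingers":-1},{"x":0.006,"y":0,"z":0.033,"spin":0,"fingers":-1},{"x":0.006,"y":0,"z":0.033,"spin":0,"fingers":-1}]'

```text
time_s: 23.8
tcp_pos: [0.5853, -0.2706, 0.0303]
eef_rot: [-180.0, -0.0, -106.8]
contact_force: [-0.6, 0.0, 0.0]
gripper_width: 0.0373
gripper_force: 12.0
```

Run:
```python
from h import *
c,s=look("w15"); print(np.round(s["tcp_pos"],4),np.round(s["eef_rot"],1),s["contact_force"].round(1))
W=R.from_euler("xyz",s["eef_rot"],degrees=True)
tl=lambda px,z:(W.inv().apply(wplane(c,s,px,z)-s["tcp_pos"]))[:,:2].round(4).tolist()
im=c["pixels"].astype(int); zb=s["tcp_pos"][2]-.0237
blue=im[...,2]>im[...,0]+15
ys=np.where(blue[200:290,324])[0]+200; print(ys[:3]); print("front",tl([[324,ys[0]]],zb+.016))
col=im[120:240,324]; d=col[:,0]-col[:,2]*0; ye=120+np.argmax(np.convolve(col[:,0]>150,np.ones(4),"valid")>=4); print(ye,"dock outer",tl([[324,ye]],.012))
row=256; xs=np.where(blue[row,270:380])[0]+270; print("sides",xs.min(),xs.max(),tl([[xs.min(),row],[xs.max(),row]],zb+.016))
print([(x,*im[row,x].tolist()) for x in list(range(236,284,4))+list(range(364,412,4))])
P=W.inv().apply(np.array([.5867,-.2676,.006])-s["tcp_pos"]); print("dock c",P[:2].round(4))
```

```text
[ 0.5853 -0.2706  0.0303] [-180.    -0.  -106.8] [-0.6  0.   0. ]
[239 240 248]
front [[0.028, 0.0002]]
152 dock outer [[0.0629, 0.0002]]
sides 281 367 [[0.0207, -0.0176], [0.0207, 0.018]]
[(236, 172, 133, 107), (240, 168, 129, 98), (244, 165, 128, 102), (248, 160, 122, 98), (252, 164, 124, 100), (256, 184, 160, 122), (260, 178, 156, 117), (264, 188, 163, 125), (268, 185, 160, 122), (272, 182, 146, 110), (276, 177, 144, 110), (280, 173, 148, 141), (364, 117, 152, 201), (368, 172, 146, 133), (372, 182, 147, 113), (376, 181, 147, 113), (380, 190, 163, 125), (384, 171, 148, 113), (388, 184, 161, 122), (392, 197, 173, 132), (396, 135, 103, 82), (400, 143, 106, 86), (404, 175, 135, 110), (408, 183, 145, 120)]
dock c [-0.0033 -0.0005]
```

>>> drive_tool --rows '[{"x":0,"y":0,"z":0.001,"spin":0,"fingers":-1},{"x":0,"y":0,"z":0.001,"spin":0,"fingers":0.15},{"x":0,"y":0,"z":0.001,"spin":0,"fingers":0.15},{"x":0,"y":0,"z":0.001,"spin":0,"fingers":0.15},{"x":0,"y":0,"z":0.001,"spin":0,"fingers":0.15},{"x":0,"y":0,"z":-0.04,"spin":0,"fingers":0.3},{"x":0,"y":0,"z":-0.1,"spin":0,"fingers":0.3},{"x":-0.05,"y":0.02,"z":-0.16,"spin":0,"fingers":0.3},{"x":-0.1,"y":0.04,"z":-0.2,"spin":0,"fingers":0.3},{"x":-0.12,"y":0.05,"z":-0.2,"spin":0,"fingers":0.3}]'

```text
time_s: 25.1
tcp_pos: [0.5727, -0.1399, 0.2335]
eef_rot: [-179.7, 0.1, -106.8]
contact_force: [-0.3, 0.1, -0.7]
gripper_width: 0.0571
gripper_force: 0.0
```

Run:
```python
from h import *
c,s=look("w16"); print(np.round(s["tcp_pos"],4),np.round(s["eef_rot"],1),s["contact_force"].round(1))
im=c["pixels"]; hsv=cv2.cvtColor(im,cv2.COLOR_RGB2HSV).astype(int); h,S,v=[hsv[...,i] for i in range(3)]
m=(h>85)&(h<135)&(S>60); m[262:]=0
for b in blobs(m,150): print("box",b[:,0].min(0),b[:,0].max(0),*rect(wplane(c,s,b[:,0],.022)))
d=masks(c)["dock"][0].copy(); d[262:]=0
for b in blobs(cv2.morphologyEx(d.astype(np.uint8),cv2.MORPH_OPEN,np.ones((3,3))),300):
    q=rect(wplane(c,s,b[:,0],.012))
    if 40<q[1][0]<90: print("dock",b[:,0].min(0),b[:,0].max(0),*q)
# all from the top camera
t=cams.capture("top"); np.save("t16.npy",t,allow_pickle=True)
for k,(m,z) in masks(t).items():
    if k=="dark": m=cv2.cvtColor(t["pixels"],cv2.COLOR_RGB2HSV)[...,2]<75; z=.016
    for b in blobs(m,25):
        q=rect(plane(t,b[:,0],z))
        if .4<q[0][0]<.7 and abs(q[0][1])<.5: print("top",k,b[:,0].mean(0).round(),*q)
```

```text
[ 0.5727 -0.1399  0.2335] [-1.797e+02  1.000e-01 -1.068e+02] [-0.3  0.1 -0.7]
box [254  62] [291 117] [ 0.5853 -0.2675] [35.1, 53.6] 73.3
dock [239  49] [308 134] [ 0.586  -0.2675] [67.3, 84.5] 73.0
dock [475   0] [555 118] [ 0.3296 -0.2421] [61.7, 140.0] 90.0
top dock [349. 221.] [ 0.5861 -0.09  ] [18.2, 53.1] 94.5
top dock [414. 221.] [ 0.5917 -0.2722] [19.4, 19.7] 179.8
top dock [415. 225.] [ 0.587  -0.2681] [68.8, 83.4] 73.1
top dock [225. 211.] [0.6109 0.2504] [83.3, 87.0] 1.4
top blue [420. 224.] [ 0.5828 -0.2859] [18.0, 34.4] 165.8
top blue [408. 222.] [ 0.5906 -0.2533] [25.4, 34.1] 175.0
top dark [475. 265.] [ 0.4718 -0.4394] [52.5, 60.3] 89.2
top dark [363. 218.] [ 0.6055 -0.1055] [171.6, 290.7] 66.4
top white [146. 225.] [0.5687 0.4647] [57.9, 58.7] 2.2
top white [227. 213.] [0.6066 0.2458] [47.4, 56.5] 136.4
top white [318. 193.] [ 0.665  -0.0032] [17.2, 164.1] 5.0
```

>>> drive_tool --rows '[{"x":-0.02,"y":0.02,"z":0,"spin":-0.18,"fingers":0.3},{"x":-0.04,"y":0.04,"z":0,"spin":-0.36,"fingers":0.3},{"x":-0.06,"y":0.06,"z":0,"spin":-0.54,"fingers":0.3},{"x":-0.08,"y":0.08,"z":0,"spin":-0.72,"fingers":0.3},{"x":-0.1,"y":0.1,"z":0,"spin":-0.9,"fingers":0.3},{"x":-0.108,"y":0.11,"z":0,"spin":-1.08,"fingers":0.3},{"x":-0.108,"y":0.11,"z":0,"spin":-1.26,"fingers":0.3},{"x":-0.108,"y":0.11,"z":0,"spin":-1.44,"fingers":0.3},{"x":-0.108,"y":0.11,"z":0,"spin":-1.62,"fingers":0.3},{"x":-0.108,"y":0.11,"z":0,"spin":-1.8,"fingers":0.3}]'

```text
time_s: 26.45
tcp_pos: [0.4977, -0.0065, 0.2299]
eef_rot: [180.0, 0.0, -3.3]
contact_force: [0.1, 0.8, -0.1]
gripper_width: 0.0568
gripper_force: 0.0
```

Run:
```python
from h import *
c,s=look("w17"); print(np.round(s["tcp_pos"],4),np.round(s["eef_rot"],1))
im=c["pixels"]; hsv=cv2.cvtColor(im,cv2.COLOR_RGB2HSV).astype(int)
M=masks(c); M["dark"]=(hsv[...,2]<85,.014); M["white"]=(M["white"][0],.022)
for k,(m,z) in M.items():
    m=m.copy(); m[255:]=0
    for b in blobs(m,150):
        q=rect(wplane(c,s,b[:,0],z))
        if .5<q[0][0]<.68 and q[1][0]<100: print(k,b[:,0].mean(0).round(),*q)
```

```text
[ 0.4977 -0.0065  0.2299] [180.    0.   -3.3]
dock [ 88. 131.] [0.6076 0.2497] [82.7, 88.0] 171.7
dock [554. 124.] [ 0.5861 -0.2648] [67.6, 90.3] 73.4
dock [242. 113.] [0.6016 0.0706] [54.9, 197.4] 95.7
dock [400.  97.] [ 0.6073 -0.0866] [63.4, 64.0] 132.8
blue [563. 125.] [ 0.5857 -0.2719] [35.6, 52.4] 73.4
dark [ 58. 132.] [0.6106 0.2817] [42.2, 52.6] 77.6
white [ 87. 134.] [0.6059 0.2419] [56.6, 59.5] 81.0
white [541. 115.] [ 0.5926 -0.2369] [9.2, 35.2] 163.6
white [400.  98.] [ 0.6042 -0.0827] [31.2, 31.7] 30.2
```

Run:
```python
from h import *
c=np.load("w17.npy",allow_pickle=True).item();s=c["s"]
v=cv2.cvtColor(c["pixels"],cv2.COLOR_RGB2HSV)[...,2].astype(int)
D=max([b for b in blobs(masks(c)["dock"][0],1000) if b[:,0,1].mean()<200],key=cv2.contourArea)
m=np.zeros(v.shape,np.uint8); cv2.drawContours(m,[D],-1,1,-1)
for t in(80,95,110,125):
    for b in blobs((v<t)&(m>0),100): print(t,*rect(wplane(c,s,b[:,0],.014)))
print("dock",rect(wplane(c,s,D[:,0],.012)))
```

```text
95 [0.6025 0.0714] [21.2, 164.9] 94.6
110 [0.6015 0.0714] [21.9, 166.2] 95.5
125 [0.6005 0.0712] [22.3, 166.7] 96.3
dock (array([0.6016, 0.0706], dtype=float32), [54.9, 197.4], 95.7)
```

```bash
python3 -c "
from plant import r
print(r.close_job())"
```

```text
the job is handed in; nothing more can be done
None
```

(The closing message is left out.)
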